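# Fetch the primer jar from behind the bottles

## Robot

A 6-joint arm with a two-finger parallel gripper is mounted at the origin on the work surface. World frame = base frame: x ahead of the robot, y to its left, z up, the work surface at z = 0. Lengths are in mm, angles in rad, forces in N, time in s.
With the tool pointing down it reaches from about 250 to 775 mm from the base axis. Payload 8.9 kg.
Tool frame: the origin (TCP) lies midway between the tips of the shut fingers; the grasp point (between the pads) lies 19 mm behind it; z points along the fingers, y is the line along which they close (so a half turn about z gives the same grasp; the last joint's range is limited). The gripper opens to 85 mm and grips with 20 to 120 N. Pads are 22 mm wide; open, the fingers measure 114 mm over their backs; the gripper's body (76 mm by 85 mm) begins 54 mm behind the grasp point. The pads swing forward as they close: fully open they stand 13 mm farther back than shut.
Start: joints at [-1.357, 0.291, -0.153, 1.127, 0, 1.431], TCP at [181.403, -492.663, 231.305] pointing down, gripper open.
Joint ranges: [-2.52, 2.52], [-0.91, 1.74], [-1.3, 1.37], [-1.96, 2.02], [-1.52, 1.47], [-3.14, 3.14]. Speed limits (rad/s): [2.22, 2.22, 2.79, 3.14, 3.14, 3.14].

## Interface

Orientations are given as a rotation vector (axis times angle).
In Python, from rig import manip gives the robot as it stands.
- The arm moves only by the tool send_rows, never from a script. Its argument "targets" is a list of rows, each an object of numbers: "grip": the closure, from 0 (fully open) to 1 (shut); "dx", "dy", "dz": the shift along the tool's x, y, z in m; "ax", "ay", "az": the turn, a rotation vector about the tool's x, y, z in degrees. In form: [{"grip": .., "dx": .., "dy": .., "dz": .., "ax": .., "ay": .., "az": ..}, ...]. A call has 1 to 8 rows; each row shifts and turns the commanded pose from where the row before left it, along the tool's axes as they then stand; what a row does not reach is not made up. A row lasts 1/8 s, in which the tool goes at most 62.5 mm and 10.7 degrees, less where a joint would pass 70% of its speed; a pose out of reach is approached as far as the arm can. A call with a gripper value outside its range is refused whole. The fingers move at their own pace and stop on an object; "grip_force" is the grip in N (left out, the last holds). Time passes only in rows, so rows that do not move let the fingers close. It gives the time, the measured TCP pose, the force, the opening and the grip force at its end, in the units of the state.
- manip.read_state(): the state, without advancing time (a new reading comes with each control period).
- manip.get_image(name): name is "scene" or "top"; returns the picture (480x640x3 uint8, red, green, blue); there is no depth.
- manip.camera_params(name): a dict with "intrinsics" (3x3 intrinsics, pixels), "k1" (the pictures are not rectified: a ray, as slopes to the right and down, at radius r is drawn at 1 + k1 r^2 times it, then the intrinsics apply), "R" (3x3) and "t" (3): a world point X has camera coordinates R X + t. Camera axes: x right, y down, z forward; pixel columns grow to the right and rows downward; lengths in mm; the calibration is good to about 2 mm. A picture is of the moment at which its call begins. camera_params takes no time and is no camera call.
- manip.finish_job(): hands the job in; it is judged then, once.
The state is a dict: "t": time; "joint_positions": joint angles; "joint_velocities": joint speeds; "tau": joint torques, N m; "eef_pos": TCP position; "tool_rot": TCP orientation; "contact_force": force on the tool from outside, world axes, zero at the start; "ft_torque": the same for the moment, N m; "gripper_width": finger opening in mm; "grasp_force": force on a finger pad.
Only numpy, scipy, OpenCV 4.12 (cv2) and the standard library are available. Lean on these libraries where they do the work, as an engineer would, in place of code of your own. Each camera call takes 0.05 s, during which the arm holds its last target. There are 200 camera calls.

## Task

Fetch the squat primer jar that is hemmed in at the back of the paint stand: first clear all three bottles around it onto the side tray, then set the jar in the middle of the cork coaster, and only then put each bottle back on the very spot on the stand where it stood at the start. Set everything down standing, keep jar and bottles upright throughout, and do not disturb the model aircraft.

Things in the scene. Friction and masses are not known exactly. Their poses are not given: they have to be found in the camera images.
- jar_mid (a point): The squat primer jar, a plain low cylinder 42 mm in diameter and 34 mm tall, grey below with a flush white lid (the top 11 mm), about 80 g. It stands on the stand at the stand's origin (within 4 mm), between the three bottles and the stand's back panel. Point: on its axis, half-way up; z is its own upright axis.
- slim_mid (a point): Slim round white dropper bottle: body 29 mm in diameter and 52 mm tall, then a narrow 16 mm neck and a black pointed cap, 76 mm tall in all, about 45 g. It stands on one of the three bottle marks of the stand, which one differs. Point: on its axis, half-way up; z is its own upright axis, so 38 mm above its underside.
- square_mid (a point): Square white bottle: body 34 x 34 mm and 46 mm tall, then a round black cap 22 mm in diameter, 62 mm tall in all, about 75 g. It stands on one of the three bottle marks of the stand, which one differs. Point: on its axis, half-way up; z is its own upright axis, so 31 mm above its underside; x and y are square to its flat sides, which stand within 0.1 rad of the stand's axes at the start.
- stout_mid (a point): Stout round white bottle: body 40 mm in diameter and 44 mm tall, then a broad black cap 32 mm in diameter, 66 mm tall in all, about 85 g. It stands on one of the three bottle marks of the stand, which one differs. Point: on its axis, half-way up; z is its own upright axis, so 33 mm above its underside.
- stand: Fixed plywood stand. Origin: on the table under the jar's place; x points to its back, y left. Board 6 mm thick, 230 mm wide, x -105 to 30 mm, carries jar and bottles on four 46 mm cork marks (within 5 mm): jar (0, 0), bottles (-20, 47), (-20, -47), (-60, 0) mm. Behind it a step 30 mm high with fixed small jars on it, tops to 65 mm above the table, 70 mm behind the origin. Tape roll and sander, 12 mm high, on its front corners.
- tray: Fixed shallow aluminium tray, the side area: 235 mm long (its x) and 105 mm wide (its y) outside, walls 4 mm thick and 12 mm high, floor 4 mm thick. Origin: under its centre, on the table. Empty at the start; it stands to the left or to the right.
- coaster: Fixed round cork coaster, 76 mm in diameter and 5 mm thick, on the other side of the bench from the tray. Origin: centre of its underside, on the table. A knife lies some 10 cm beyond it and a 24 mm tall paint cup stands 10 cm on its near side.
- model_mid (a point): Fragile grey model aircraft, span about 180 mm, length about 150 mm, 50 mm tall, loose in its cradle between robot and stand; leave it alone. Point: in the middle of its fuselage, 23.5 mm above the table; x points to its nose.

How it is judged:
By the outcome, as a careful person would: the job done as asked, in the order asked, and still so for the second after the job is handed in, with the robot touching nothing.
It also fails if it takes over 136 s, if anything falls off the work surface, if the arm or the gripper's body presses on something with over 40 N, if the wrist force passes 120 N, or if a joint passes its speed limit or range.

## Working session

There is one attempt and no reset: what is moved stays moved. The work goes in short steps, Python scripts to look and compute and a tool call to move; the robot and the scene stay as the last step left them, time stands still between calls to the robot, and variables do not carry over. Pictures are saved under pics/ and viewed, at most 14 in all, crops included, and the job is handed in when it is done.

Besides the shell and the picture viewer there is one more tool, called after "Call:" as a command line: name --argument value ..., lists and objects as JSON in quotes. send_rows: Moves the arm, as the interface text tells. Its arguments: {"type":"object","properties":{"targets":{"type":"array"},"grip_force":{"type":"number"}},"required":["targets"]}

```bash
mkdir -p pics; python3 - <<'E'
from rig import manip
import cv2,numpy as np
for n in("scene","top"):
    cv2.imwrite(f"pics/{n}0.png",manip.get_image(n)[:,:,::-1]); c=manip.camera_params(n); print(n,c)
print(manip.read_state())
E
```

```text
scene {'intrinsics': array([[490.37063433,   0.        , 316.306689  ],
       [  0.        , 490.37063433, 240.05949271],
       [  0.        ,   0.        ,   1.        ]]), 'k1': -0.10460595476628953, 'R': array([[-8.81683048e-01,  4.71841929e-01, -4.43681372e-04],
       [ 2.68553001e-01,  5.01044095e-01, -8.22699277e-01],
       [-3.87961710e-01, -7.25479158e-01, -5.68476651e-01]]), 't': array([ 461.64612353,  -92.55688313, 1226.9704045 ])}
top {'intrinsics': array([[602.76718903,   0.        , 312.28696411],
       [  0.        , 602.76718903, 243.87025921],
       [  0.        ,   0.        ,   1.        ]]), 'k1': -0.12967459741151957, 'R': array([[-0.02432495, -0.99969296,  0.00472082],
       [-0.99547002,  0.0237875 , -0.09205215],
       [ 0.09191159, -0.0069386 , -0.995743  ]]), 't': array([-7.72809872e-01,  5.21502778e+02,  1.16296083e+03])}
{'t': 0.1, 'joint_positions': array([-1.35734148e+00,  2.91208178e-01, -1.54047326e-01,  1.12671675e+00,
        1.78118662e-05,  1.43150436e+00]), 'joint_velocities': array([-0.00124429, -0.0017983 ,  0.00103714,  0.00080934, -0.00087168,
        0.00026584]), 'tau': array([ 1.61068278e-03, -5.37977707e+01,  3.31918180e+01,  9.33183386e-03,
       -1.75611717e-04, -1.25609202e-05]), 'eef_pos': array([ 181.30333414, -492.2773983 ,  230.79924798]), 'tool_rot': array([-3.09169798e+00, -5.51018805e-01,  4.05042405e-05]), 'contact_force': array([ 0.42545838,  0.44970683, -0.5426641 ]), 'ft_torque': array([ 0.01823764,  0.03193716, -0.0256658 ]), 'grasp_force': 0.0, 'gripper_width': 85.49398058413492}
```

View pics/top0.png

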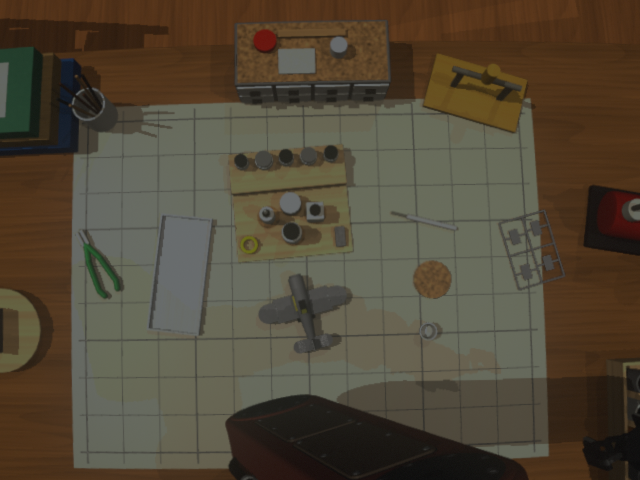

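View pics/scene0.png

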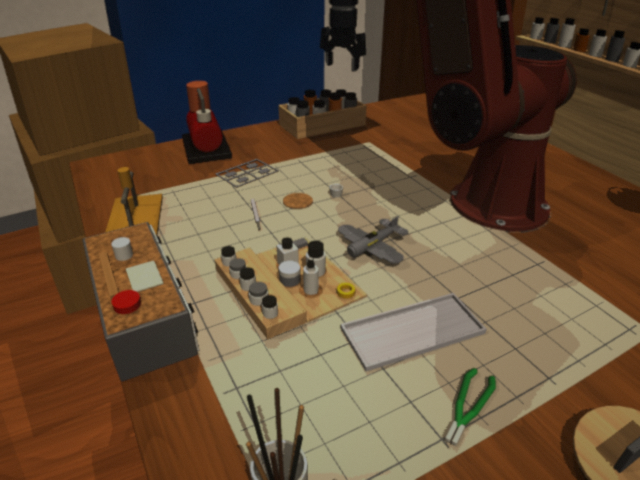

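The top picture shows the stand at about (290,205), with the jar at (290,203), slim bottle at (267,214), square at (315,211) and stout at (292,232). The tray is at (182,275), on the left (+y). The coaster is at (432,279) and the model at (305,310). The scene picture shows the same layout from behind.

```bash
cat > h.py <<'E'
import numpy as np,cv2
from rig import manip
def ray(n,uv):
    c=manip.camera_params(n);K=c["intrinsics"]
    D=np.array([c["k1"],0,0,0,0.])
    p=cv2.undistortPoints(np.array(uv,float).reshape(-1,1,2),K,D).reshape(-1,2)
    d=np.c_[p,np.ones(len(p))]@c["R"]; o=-c["R"].T@c["t"]
    return o,d
def onz(n,uv,z):
    o,d=ray(n,uv); z=np.broadcast_to(z,len(d)); s=(z-o[2])/d[:,2]; return o+d*s[:,None]
def proj(n,X):
    c=manip.camera_params(n)
    return cv2.projectPoints(np.array(X,float).reshape(-1,1,3),cv2.Rodrigues(c["R"])[0],c["t"],c["intrinsics"],np.array([c["k1"],0,0,0,0.]))[0].reshape(-1,2)
E
python3 - <<'E'
from h import *
a=cv2.imread("pics/top0.png"); b=cv2.imread("pics/scene0.png")
c=cv2.convertScaleAbs(a[140:265,220:360],alpha=1.8)
cv2.imwrite("pics/ct.png",cv2.resize(c,None,fx=5,fy=4.8,interpolation=cv2.INTER_CUBIC)[:600])
c=b[225:345,205:375]
cv2.imwrite("pics/cs.png",cv2.resize(c,None,fx=4.7,fy=4.7,interpolation=cv2.INTER_CUBIC)[:600,:800])
print(onz("top",[(290,203),(267,214),(315,211),(292,232),(182,275),(432,279),(305,310)],[40,82,68,72,12,5,40]).round(1))
# tray, coaster masks
hsv=cv2.cvtColor(a,cv2.COLOR_BGR2HSV)
print(hsv[275,182],hsv[279,432],hsv[275,225],hsv[250,300])
E
```

```text
[[ 601.2   28.4   40. ]
 [ 574.5   70.9   82. ]
 [ 580.1  -19.7   68. ]
 [ 540.4   24.8   72. ]
 [ 466.4  247.4   12. ]
 [ 446.7 -251.5    5. ]
 [ 392.3    3.9   40. ]]
[ 96  12 109] [ 17 130  92] [ 41  26 108] [ 26  93 104]
```

View pics/ct.png

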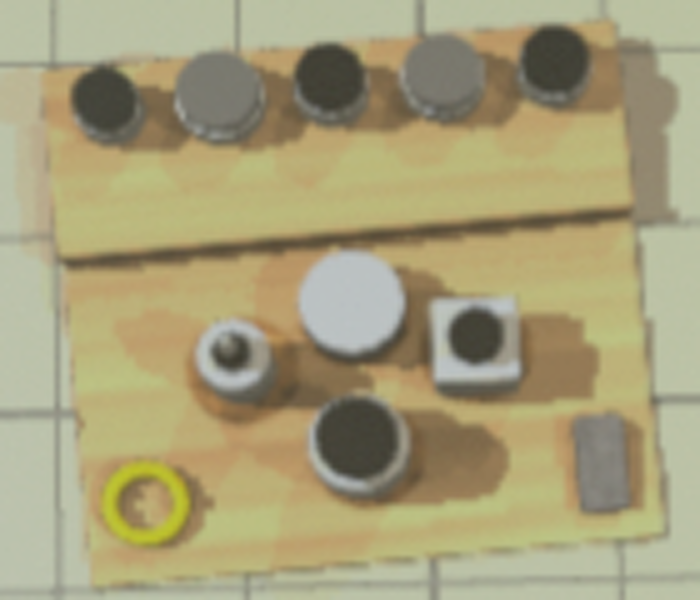

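View pics/cs.png

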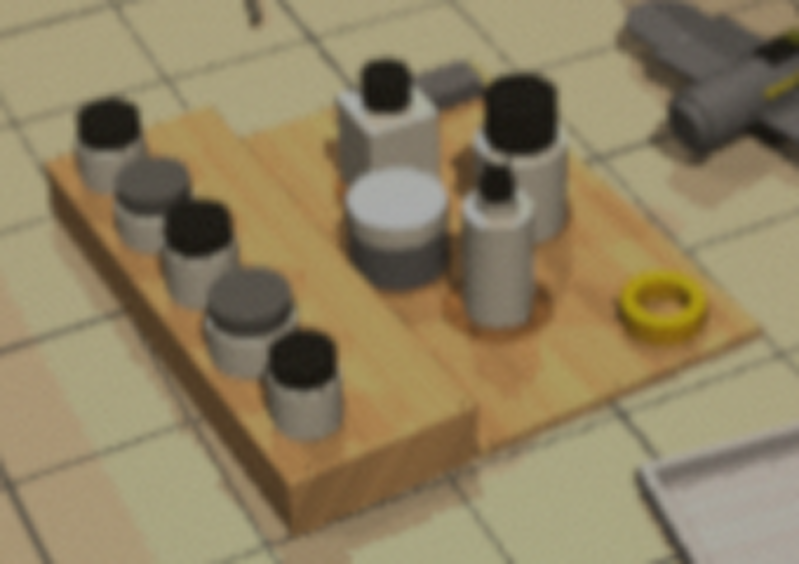

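The crop confirms the slim bottle is on the left mark, the square on the right and the stout in front; the jar is behind them. In crop pixels the caps sit at (233,345), (476,334) and (357,438), and the lid at (352,300). The scene crop agrees. Next I measure.

```bash
cat > meas.py <<'E'
from h import *
def up(img,x0,y0,x1,y1,s=8): return cv2.resize(img[y0:y1,x0:x1],None,fx=s,fy=s,interpolation=cv2.INTER_CUBIC)
def blobs(mask,x0,y0,s=8,amin=10):
    out=[]
    for c in cv2.findContours(mask.astype(np.uint8),cv2.RETR_EXTERNAL,cv2.CHAIN_APPROX_NONE)[0]:
        A=cv2.contourArea(c)/s/s
        if A<amin: continue
        (u,v),(w,h),a=cv2.minAreaRect(c)
        f=lambda p:(np.array(p)+.5)/s-.5+[x0,y0]
        out.append((f((u,v)),w/s,h/s,A,f(cv2.boxPoints(((u,v),(w,h),a)))))
    return out
E
python3 - <<'E'
from meas import *
a=cv2.imread("pics/top0.png")
def hs(*b): return cv2.cvtColor(up(a,*b),cv2.COLOR_BGR2HSV)
b=(240,180,340,250); h=hs(*b)
print("dark")
for o in blobs(h[...,2]<62,b[0],b[1]): print(o[0].round(2),np.round(o[1:4],1),[onz("top",[o[0]],z)[0].round(1) for z in(68,72,82)])
print("white")
for o in blobs((h[...,1]<38)&(h[...,2]>95),b[0],b[1]): print(o[0].round(2),np.round(o[1:4],1),[onz("top",[o[0]],z)[0].round(1) for z in(40,52,58)],onz("top",o[4],52).round(0)[:,:2].tolist())
print("coaster")
b=(400,250,465,310);h=hs(*b)
for o in blobs((h[...,1]>90),b[0],b[1]): print(o[0].round(2),np.round(o[1:4],1),onz("top",[o[0]],5).round(1))
print("tray")
b=(140,205,225,345);h=hs(*b)
for o in blobs((h[...,1]<22)|(h[...,0]>70),b[0],b[1],amin=500): print(o[0].round(2),np.round(o[1:4],1),onz("top",[o[0]],12).round(1),onz("top",o[4],12).round(1)[:,:2].tolist())
print("stand front edge, step edge")
f=lambda p:(np.array(p)+.5)/[5,4.8]-.5+[220,140]
print(onz("top",f([(90,588),(665,535),(68,262),(632,212)]),[6,6,30,30]).round(1))
E
```

```text
dark
[297.31 240.62] [ 5.  15.1 32.2] [array([524.1,  15.2,  68. ]), array([523.7,  15.1,  72. ]), array([522.8,  15. ,  82. ])]
[291.05 230.72] [ 16.8  16.5 218.7] [array([543.3,  26.7,  68. ]), array([542.9,  26.6,  72. ]), array([541.7,  26.3,  82. ])]
[315.17 221.14] [ 3.4 15.9 36.4] [array([560.6, -19.6,  68. ]), array([560. , -19.5,  72. ]), array([558.7, -19.4,  82. ])]
[272.37 221.52] [ 9.4 14.2 67.2] [array([561.8,  61.9,  68. ]), array([561.3,  61.7,  72. ]), array([560. ,  61.1,  82. ])]
[266.17 213.42] [ 6.6  7.4 33.7] [array([577.6,  73.4,  68. ]), array([577.1,  73.1,  72. ]), array([575.6,  72.5,  82. ])]
[304.67 211.82] [ 2.1  6.8 10.3] [array([579.,  -0.,  68.]), array([578.4,  -0. ,  72. ]), array([ 5.769e+02, -1.000e-01,  8.200e+01])]
[293.17 211.76] [ 7.9 20.1 49.6] [array([579.6,  21.9,  68. ]), array([579. ,  21.8,  72. ]), array([577.5,  21.6,  82. ])]
[314.75 209.56] [11.2 10.6 94.8] [array([582.8, -19.3,  68. ]), array([582.2, -19.3,  72. ]), array([580.7, -19.2,  82. ])]
[289.51 189.41] [  2.3 100.5 149.6] [array([623.,  28.,  68.]), array([622.2,  27.9,  72
[... 713 characters left out ...]
  58. ])] [[601.0, -22.0], [601.0, -35.0], [594.0, -35.0], [594.0, -22.0]]
[289.73 202.05] [ 20.2  20.4 321.3] [array([603.1,  28.9,  40. ]), array([601.1,  28.5,  52. ]), array([600.1,  28.4,  58. ])] [[595.0, 56.0], [629.0, 35.0], [608.0, 1.0], [574.0, 22.0]]
coaster
[431.77 279.04] [  37.2   37.1 1085.1] [[ 446.6 -251.     5. ]]
tray
[178.93 273.14] [  54.2  120.6 6248.2] [[470.3 253.5  12. ]] [[359.1, 323.3], [598.2, 293.3], [582.2, 184.1], [344.7, 215.4]]
[149.25 238.69] [ 68.2  19.4 920.9] [[540.7 313.6  12. ]] [[610.6, 333.8], [609.5, 293.9], [471.8, 293.9], [472.6, 333.4]]
stand front edge, step edge
[[490.  136.5   6. ]
 [506.6 -93.7   6. ]
 [623.3 140.8  30. ]
 [638.7 -83.   30. ]]
```

```bash
cat > go.py <<'E'
import sys
from h import *
# usage: go.py x y z yawdeg : shift in tool axes from current pose to target TCP
def tell(x,y,z,yaw=None,frm=None):
    s=manip.read_state(); R=cv2.Rodrigues(s["tool_rot"])[0]; p=s["eef_pos"]
    d=R.T@(np.array([x,y,z])-p)/1000
    cur=np.degrees(np.arctan2(R[1,0],R[0,0]))
    print("t %.1f pos %s yaw %.2f tilt %.4f w %.1f gf %.1f F %s"%(s["t"],p.round(1),cur,np.hypot(R[0,2],R[1,2]),s["gripper_width"],s["grasp_force"],s["contact_force"].round(1)),"d",d.round(4),"az %.2f"%(cur-yaw))
if __name__=="__main__": tell(*map(float,sys.argv[1:]))
E
python3 - <<'E'
from h import *
print(onz("top",[(164,216),(213,220),(200,334),(150,328)],12).round(1))
f=lambda p:(np.array(p)+.5)/4.7-.5+[205,225]
# scene: cap top centres, jar lid
print(onz("scene",f([(386,72),(519,92),(497,172),(397,196)]),[68,72,80,40]).round(1))
# base check: slim bottom front-mid, project expected
print(((proj("scene",[(582.8,-19.3,68),(543,26,72),(578,74,82),(603,28.8,40)])-[205,225]+.5)*4.7).round(0))
E
python3 go.py 543 26 120 4
```

```text
[[585.9 283.5  12. ]
 [575.2 184.2  12. ]
 [349.  212.6  12. ]
 [362.4 312.8  12. ]]
[[581.7 -15.9  68. ]
 [541.7  28.6  72. ]
 [580.   82.4  80. ]
 [599.7  30.5  40. ]]
[[381.  69.]
 [514.  90.]
 [492. 156.]
 [389. 197.]]
t 0.1 pos [ 181.3 -492.3  230.8] yaw 20.21 tilt 0.0012 w 85.5 gf 0.0 F [ 0.4  0.4 -0.5] d [ 0.5185 -0.3613  0.1113] az 16.21
```

Call:
send_rows --targets '[{"grip": 0.3, "dx": 0.0432, "dy": -0.0301, "dz": 0}, {"grip": 0.3, "dx": 0.0432, "dy": -0.0301, "dz": 0}, {"grip": 0.3, "dx": 0.0432, "dy": -0.0301, "dz": 0}, {"grip": 0.3, "dx": 0.0432, "dy": -0.0301, "dz": 0}, {"grip": 0.3, "dx": 0.0432, "dy": -0.0301, "dz": 0}, {"grip": 0.3, "dx": 0.0432, "dy": -0.0301, "dz": 0}, {"grip": 0.3, "dx": 0.0432, "dy": -0.0301, "dz": 0}, {"grip": 0.3, "dx": 0.0432, "dy": -0.0301, "dz": 0}]' --grip_force 25

```text
invalid input
```

Call:
send_rows --targets '[{"grip": 0.3, "dx": 0.0432, "dy": -0.0301, "dz": 0.01}, {"grip": 0.3, "dx": 0.0432, "dy": -0.0301, "dz": 0.01}, {"grip": 0.3, "dx": 0.0432, "dy": -0.0301, "dz": 0.01}, {"grip": 0.3, "dx": 0.0432, "dy": -0.0301, "dz": 0.01}, {"grip": 0.3, "az": -10.2}, {"grip": 0.3, "az": -10.2}, {"grip": 0.3, "az": -10.2}, {"grip": 0.3, "az": -10.2}]'

```text
invalid input
```

```bash
python3 go.py 542.7 27 15 184; python3 -c "
from rig import manip;print(manip.read_state()['joint_positions'].round(2))"
```

```text
t 0.1 pos [ 181.3 -492.3  230.8] yaw 20.21 tilt 0.0012 w 85.5 gf 0.0 F [ 0.4  0.4 -0.5] d [ 0.5185 -0.3622  0.2163] az -163.79
[-1.36  0.29 -0.15  1.13  0.    1.43]
```

Call:
send_rows --targets '[{"grip": 0.3, "dx": 0.0432, "dy": -0.0301, "dz": 0, "ax": 0, "ay": 0, "az": 0}, {"grip": 0.3, "dx": 0.0432, "dy": -0.0301, "dz": 0, "ax": 0, "ay": 0, "az": 0}, {"grip": 0.3, "dx": 0.0432, "dy": -0.0301, "dz": 0, "ax": 0, "ay": 0, "az": 0}, {"grip": 0.3, "dx": 0.0432, "dy": -0.0301, "dz": 0, "ax": 0, "ay": 0, "az": 0}, {"grip": 0.3, "dx": 0.0432, "dy": -0.0301, "dz": 0, "ax": 0, "ay": 0, "az": 0}, {"grip": 0.3, "dx": 0.0432, "dy": -0.0301, "dz": 0, "ax": 0, "ay": 0, "az": 0}, {"grip": 0.3, "dx": 0.0432, "dy": -0.0301, "dz": 0, "ax": 0, "ay": 0, "az": 0}, {"grip": 0.3, "dx": 0.0432, "dy": -0.0301, "dz": 0, "ax": 0, "ay": 0, "az": 0}]' --grip_force 25

```text
t: 1.1
eef_pos: [423.2, -145.7, 231.2]
tool_rot: [3.093, 0.551, -0.0]
contact_force: [1.0, -1.3, 0.4]
gripper_width: 60.1
grasp_force: 0.0
```

Call:
send_rows --targets '[{"grip": 0.3, "dx": 0.0432, "dy": -0.0301, "dz": 0.01, "ax": 0, "ay": 0, "az": 0}, {"grip": 0.3, "dx": 0.0432, "dy": -0.0301, "dz": 0.01, "ax": 0, "ay": 0, "az": 0}, {"grip": 0.3, "dx": 0.0432, "dy": -0.0301, "dz": 0.01, "ax": 0, "ay": 0, "az": 0}, {"grip": 0.3, "dx": 0.0432, "dy": -0.0301, "dz": 0.01, "ax": 0, "ay": 0, "az": 0}, {"grip": 0.3, "dx": 0, "dy": 0, "dz": 0, "ax": 0, "ay": 0, "az": -10.2}, {"grip": 0.3, "dx": 0, "dy": 0, "dz": 0, "ax": 0, "ay": 0, "az": -10.2}, {"grip": 0.3, "dx": 0, "dy": 0, "dz": 0, "ax": 0, "ay": 0, "az": -10.2}, {"grip": 0.3, "dx": 0, "dy": 0, "dz": 0, "ax": 0, "ay": 0, "az": -10.2}]'

```text
t: 2.1
eef_pos: [542.8, 25.5, 190.9]
tool_rot: [-2.701, -1.603, 0.001]
contact_force: [-0.0, -0.5, 1.2]
gripper_width: 59.7
grasp_force: 0.0
```

```bash
python3 go.py 542.7 27 15 184; python3 -c "
from rig import manip;print(manip.read_state()['joint_positions'].round(2))"
```

```text
t 2.1 pos [542.8  25.5 190.9] yaw 61.36 tilt 0.0009 w 59.7 gf 0.0 F [-0.  -0.5  1.2] d [ 0.0013 -0.0007  0.1759] az -122.64
[-0.09  0.35 -0.18  1.04 -0.    1.98]
```

Call:
send_rows --targets '[{"grip": 0.3, "dx": 0, "dy": 0, "dz": 0.005, "ax": 0, "ay": 0, "az": -10.22}, {"grip": 0.3, "dx": 0, "dy": 0, "dz": 0.005, "ax": 0, "ay": 0, "az": -10.22}, {"grip": 0.3, "dx": 0, "dy": 0, "dz": 0.005, "ax": 0, "ay": 0, "az": -10.22}, {"grip": 0.3, "dx": 0, "dy": 0, "dz": 0.005, "ax": 0, "ay": 0, "az": -10.22}, {"grip": 0.3, "dx": 0, "dy": 0, "dz": 0.005, "ax": 0, "ay": 0, "az": -10.22}, {"grip": 0.3, "dx": 0, "dy": 0, "dz": 0.005, "ax": 0, "ay": 0, "az": -10.22}, {"grip": 0.3, "dx": 0, "dy": 0, "dz": 0.005, "ax": 0, "ay": 0, "az": -10.22}, {"grip": 0.3, "dx": 0, "dy": 0, "dz": 0.005, "ax": 0, "ay": 0, "az": -10.22}]'

```text
t: 3.1
eef_pos: [542.8, 25.4, 150.8]
tool_rot: [-0.994, -2.979, 0.0]
contact_force: [-0.2, 0.3, 0.1]
gripper_width: 60.0
grasp_force: 0.0
```

Call:
send_rows --targets '[{"grip": 0.3, "dx": 0, "dy": 0, "dz": 0.005, "ax": 0, "ay": 0, "az": -10.22}, {"grip": 0.3, "dx": 0, "dy": 0, "dz": 0.005, "ax": 0, "ay": 0, "az": -10.22}, {"grip": 0.3, "dx": 0, "dy": 0, "dz": 0.005, "ax": 0, "ay": 0, "az": -10.22}, {"grip": 0.3, "dx": 0, "dy": 0, "dz": 0.005, "ax": 0, "ay": 0, "az": -10.22}, {"grip": 0.3, "dx": 0, "dy": 0, "dz": 0, "ax": 0, "ay": 0, "az": 0}]'

```text
t: 3.72
eef_pos: [542.6, 25.4, 130.7]
tool_rot: [0.098, -3.139, -0.0]
contact_force: [-0.7, -1.0, 1.2]
gripper_width: 59.6
grasp_force: 0.0
```

```bash
python3 go.py 542.7 27 15 184
```

```text
t 3.7 pos [542.6  25.4 130.7] yaw -176.41 tilt 0.0013 w 59.6 gf 0.0 F [-0.7 -1.   1.2] d [-0.0004  0.0015  0.1157] az -360.41
```

Call:
send_rows --targets '[{"grip": 0.3, "dx": 0, "dy": 0.0015, "dz": 0.03, "ax": 0, "ay": 0, "az": 0}, {"grip": 0.3, "dx": 0, "dy": 0, "dz": 0.03, "ax": 0, "ay": 0, "az": 0}, {"grip": 0.3, "dx": 0, "dy": 0, "dz": 0.03, "ax": 0, "ay": 0, "az": 0}, {"grip": 0.3, "dx": 0, "dy": 0, "dz": 0.026, "ax": 0, "ay": 0, "az": 0}, {"grip": 0.3, "dx": 0, "dy": 0, "dz": 0, "ax": 0, "ay": 0, "az": 0}]'

```text
t: 4.35
eef_pos: [541.4, 27.0, 13.9]
tool_rot: [0.094, -3.137, -0.001]
contact_force: [-0.3, 0.7, -0.5]
gripper_width: 59.9
grasp_force: 0.0
```

```bash
python3 go.py 542.7 27 15 184; python3 -c "
from h import *
a=manip.get_image('scene');cv2.imwrite('pics/s1.png',cv2.resize(a[190:330,205:375,::-1],None,fx=4.2,fy=4.2))"
```

```text
t 4.3 pos [541.4  27.   13.9] yaw -176.55 tilt 0.0037 w 59.9 gf 0.0 F [-0.3  0.7 -0.5] d [-0.0013 -0.0001 -0.0011] az -360.55
```

View pics/s1.png

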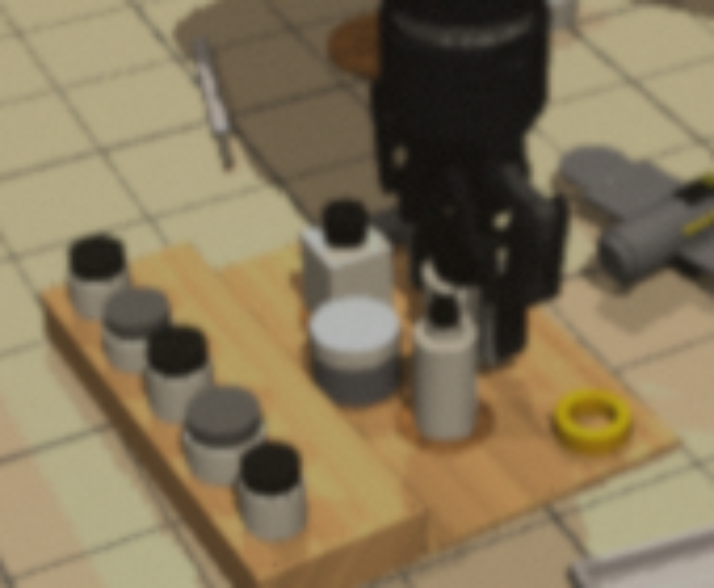

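The fingers straddle the stout bottle at about (450,290) and the neighbours are untouched. I close and lift.

Call:
send_rows --targets '[{"grip": 0.9, "dx": 0, "dy": 0, "dz": 0, "ax": 0, "ay": 0, "az": 0}, {"grip": 0.9, "dx": 0, "dy": 0, "dz": 0, "ax": 0, "ay": 0, "az": 0}, {"grip": 0.9, "dx": 0, "dy": 0, "dz": 0, "ax": 0, "ay": 0, "az": 0}, {"grip": 0.9, "dx": 0, "dy": 0, "dz": 0, "ax": 0, "ay": 0, "az": 0}]'

```text
t: 4.9
eef_pos: [544.0, 26.9, 16.6]
tool_rot: [-0.099, 3.138, -0.0]
contact_force: [-0.5, 0.9, 7.1]
gripper_width: 39.3
grasp_force: 25.3
```

```bash
python3 go.py 542.4 238.8 150 184
```

```text
t 4.9 pos [544.   26.9  16.6] yaw -176.37 tilt 0.0023 w 39.3 gf 25.3 F [-0.5  0.9  7.1] d [-0.0121  0.2116 -0.1334] az -360.37
```

Call:
send_rows --targets '[{"grip": 0.9, "dx": 0, "dy": 0, "dz": -0.02, "ax": 0, "ay": 0, "az": 0}, {"grip": 0.9, "dx": 0, "dy": 0, "dz": -0.035, "ax": 0, "ay": 0, "az": 0}, {"grip": 0.9, "dx": 0, "dy": 0, "dz": -0.035, "ax": 0, "ay": 0, "az": 0}, {"grip": 0.9, "dx": 0, "dy": 0, "dz": -0.02, "ax": 0, "ay": 0, "az": 0}, {"grip": 0.9, "dx": 0, "dy": 0.02, "dz": 0, "ax": 0, "ay": 0, "az": 0}, {"grip": 0.9, "dx": -0.004, "dy": 0.04, "dz": 0, "ax": 0, "ay": 0, "az": 0}, {"grip": 0.9, "dx": -0.005, "dy": 0.045, "dz": 0, "ax": 0, "ay": 0, "az": 0}, {"grip": 0.9, "dx": -0.004, "dy": 0.045, "dz": 0, "ax": 0, "ay": 0, "az": 0}]'

```text
t: 5.9
eef_pos: [545.5, 179.7, 124.5]
tool_rot: [0.1, -3.139, -0.0]
contact_force: [0.3, -0.1, -1.0]
gripper_width: 39.3
grasp_force: 25.5
```

Call:
send_rows --targets '[{"grip": 0.9, "dx": 0, "dy": 0.04, "dz": 0, "ax": 0, "ay": 0, "az": 0}, {"grip": 0.9, "dx": 0, "dy": 0.022, "dz": 0, "ax": 0, "ay": 0, "az": 0}, {"grip": 0.9, "dx": 0, "dy": 0, "dz": 0.02, "ax": 0, "ay": 0, "az": 0}, {"grip": 0.9, "dx": 0, "dy": 0, "dz": 0.035, "ax": 0, "ay": 0, "az": 0}, {"grip": 0.9, "dx": 0, "dy": 0, "dz": 0.03, "ax": 0, "ay": 0, "az": 0}, {"grip": 0.9, "dx": 0, "dy": 0, "dz": 0.012, "ax": 0, "ay": 0, "az": 0}, {"grip": 0.9, "dx": 0, "dy": 0, "dz": 0, "ax": 0, "ay": 0, "az": 0}]'

```text
t: 6.78
eef_pos: [541.9, 239.2, 27.8]
tool_rot: [0.1, -3.139, 0.001]
contact_force: [0.3, -0.0, -0.7]
gripper_width: 39.3
grasp_force: 25.5
```

```bash
python3 go.py 542.4 238.8 13.5 184; python3 -c "
from h import *
a=manip.get_image('scene');cv2.imwrite('pics/s2.png',cv2.resize(a[150:380,240:500,::-1],None,fx=2.5,fy=2.5))"
```

```text
t 6.8 pos [541.9 239.2  27.8] yaw -176.36 tilt 0.0015 w 39.3 gf 25.5 F [ 0.3 -0.  -0.7] d [-0.0005 -0.0004  0.0143] az -360.36
```

View pics/s2.png

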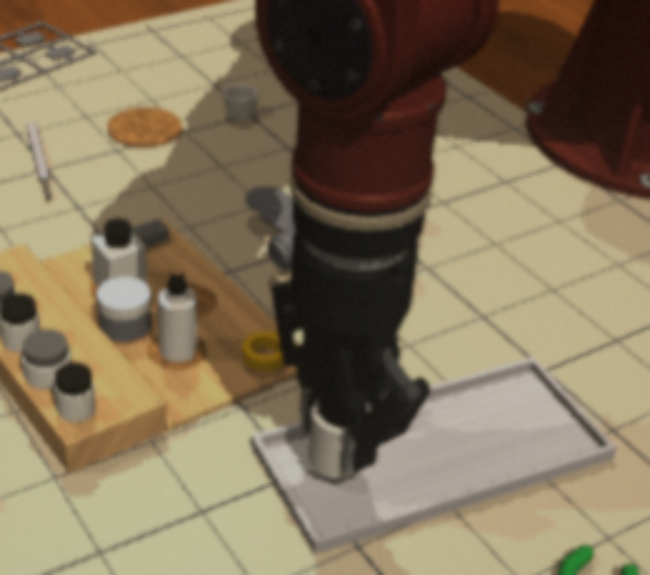

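The bottle is held upright over the tray at about (330,445). I lower it, release and retreat.

Call:
send_rows --targets '[{"grip": 0.9, "dx": 0, "dy": 0, "dz": 0.007, "ax": 0, "ay": 0, "az": 0}, {"grip": 0.9, "dx": 0, "dy": 0, "dz": 0.006, "ax": 0, "ay": 0, "az": 0}, {"grip": 0.9, "dx": 0, "dy": 0, "dz": 0, "ax": 0, "ay": 0, "az": 0}, {"grip": 0.3, "dx": 0, "dy": 0, "dz": 0, "ax": 0, "ay": 0, "az": 0}, {"grip": 0.3, "dx": 0, "dy": 0, "dz": 0, "ax": 0, "ay": 0, "az": 0}, {"grip": 0.3, "dx": 0, "dy": 0, "dz": 0, "ax": 0, "ay": 0, "az": 0}]'

```text
t: 7.58
eef_pos: [542.6, 239.3, 15.5]
tool_rot: [-0.1, 3.14, 0.0]
contact_force: [0.7, 0.1, -0.7]
gripper_width: 59.9
grasp_force: 0.0
```

```bash
python3 go.py 578.5 74.3 120 94
```

```text
t 7.6 pos [542.6 239.3  15.5] yaw -176.34 tilt 0.0003 w 59.9 gf 0.0 F [ 0.7  0.1 -0.7] d [-0.0254 -0.167  -0.1045] az -270.34
```

Call:
send_rows --targets '[{"grip": 0.3, "dx": 0, "dy": 0, "dz": -0.035, "ax": 0, "ay": 0, "az": 0}, {"grip": 0.3, "dx": 0, "dy": 0, "dz": -0.045, "ax": 0, "ay": 0, "az": 0}, {"grip": 0.3, "dx": 0, "dy": 0, "dz": -0.035, "ax": 0, "ay": 0, "az": 0}, {"grip": 0.3, "dx": -0.005, "dy": -0.0334, "dz": 0, "ax": 0, "ay": 0, "az": 0}, {"grip": 0.3, "dx": -0.005, "dy": -0.0334, "dz": 0, "ax": 0, "ay": 0, "az": 0}, {"grip": 0.3, "dx": -0.005, "dy": -0.0334, "dz": 0, "ax": 0, "ay": 0, "az": 0}, {"grip": 0.3, "dx": -0.005, "dy": -0.0334, "dz": 0, "ax": 0, "ay": 0, "az": 0}, {"grip": 0.3, "dx": -0.005, "dy": -0.0334, "dz": 0, "ax": 0, "ay": 0, "az": 0}]'

```text
t: 8.57
eef_pos: [578.2, 73.2, 130.5]
tool_rot: [-0.1, 3.14, 0.0]
contact_force: [0.5, 0.2, -0.3]
gripper_width: 59.5
grasp_force: 0.0
```

Call:
send_rows --targets '[{"grip": 0.3, "dx": 0, "dy": 0, "dz": 0, "ax": 0, "ay": 0, "az": 10}, {"grip": 0.3, "dx": 0, "dy": 0, "dz": 0, "ax": 0, "ay": 0, "az": 10}, {"grip": 0.3, "dx": 0, "dy": 0, "dz": 0, "ax": 0, "ay": 0, "az": 10}, {"grip": 0.3, "dx": 0, "dy": 0, "dz": 0, "ax": 0, "ay": 0, "az": 10}, {"grip": 0.3, "dx": 0, "dy": 0, "dz": 0, "ax": 0, "ay": 0, "az": 10}, {"grip": 0.3, "dx": 0, "dy": 0, "dz": 0, "ax": 0, "ay": 0, "az": 10}, {"grip": 0.3, "dx": 0, "dy": 0, "dz": 0, "ax": 0, "ay": 0, "az": 10}, {"grip": 0.3, "dx": 0, "dy": 0, "dz": 0, "ax": 0, "ay": 0, "az": 10}]'

```text
t: 9.57
eef_pos: [578.0, 74.2, 130.4]
tool_rot: [1.949, 2.464, 0.0]
contact_force: [-0.3, 0.8, 0.4]
gripper_width: 59.6
grasp_force: 0.0
```

Call:
send_rows --targets '[{"grip": 0.4, "dx": 0, "dy": 0, "dz": 0, "ax": 0, "ay": 0, "az": 9.7}, {"grip": 0.4, "dx": 0, "dy": 0, "dz": 0, "ax": 0, "ay": 0, "az": 0}]'

```text
t: 9.82
eef_pos: [578.0, 74.3, 130.4]
tool_rot: [2.142, 2.298, 0.0]
contact_force: [0.0, -0.3, 0.4]
gripper_width: 51.1
grasp_force: 0.0
```

```bash
python3 go.py 578.5 74.3 20 94
```

```text
t 9.8 pos [578.   74.3 130.4] yaw 94.02 tilt 0.0000 w 51.1 gf 0.0 F [ 0.  -0.3  0.4] d [-0.      0.0005  0.1104] az 0.02
```

Call:
send_rows --targets '[{"grip": 0.4, "dx": 0, "dy": 0, "dz": 0.03, "ax": 0, "ay": 0, "az": 0}, {"grip": 0.4, "dx": 0, "dy": 0, "dz": 0.03, "ax": 0, "ay": 0, "az": 0}, {"grip": 0.4, "dx": 0, "dy": 0, "dz": 0.03, "ax": 0, "ay": 0, "az": 0}, {"grip": 0.4, "dx": 0, "dy": 0, "dz": 0.02, "ax": 0, "ay": 0, "az": 0}, {"grip": 0.4, "dx": 0, "dy": 0, "dz": 0, "ax": 0, "ay": 0, "az": 0}]'

```text
t: 10.45
eef_pos: [576.7, 74.2, 19.0]
tool_rot: [-2.138, -2.299, 0.003]
contact_force: [-0.7, -0.3, 0.8]
gripper_width: 51.3
grasp_force: 0.0
```

Call:
send_rows --targets '[{"grip": 0.9, "dx": 0, "dy": 0, "dz": 0, "ax": 0, "ay": 0, "az": 0}, {"grip": 0.9, "dx": 0, "dy": 0, "dz": 0, "ax": 0, "ay": 0, "az": 0}, {"grip": 0.9, "dx": 0, "dy": 0, "dz": 0, "ax": 0, "ay": 0, "az": 0}, {"grip": 0.9, "dx": 0, "dy": 0, "dz": 0, "ax": 0, "ay": 0, "az": 0}]'

```text
t: 10.95
eef_pos: [578.9, 74.3, 21.4]
tool_rot: [2.142, 2.296, 0.002]
contact_force: [-1.3, -0.9, 6.8]
gripper_width: 28.9
grasp_force: 25.1
```

```bash
python3 go.py 393.6 257.8 140 94
```

```text
t 10.9 pos [578.9  74.3  21.4] yaw 93.97 tilt 0.0019 w 28.9 gf 25.1 F [-1.3 -0.9  6.8] d [ 0.1959 -0.1719 -0.119 ] az -0.03
```

Call:
send_rows --targets '[{"grip": 0.9, "dx": 0, "dy": 0, "dz": -0.02, "ax": 0, "ay": 0, "az": 0}, {"grip": 0.9, "dx": 0, "dy": 0, "dz": -0.035, "ax": 0, "ay": 0, "az": 0}, {"grip": 0.9, "dx": 0, "dy": 0, "dz": -0.035, "ax": 0, "ay": 0, "az": 0}, {"grip": 0.9, "dx": 0, "dy": 0, "dz": -0.025, "ax": 0, "ay": 0, "az": 0}, {"grip": 0.9, "dx": 0.015, "dy": -0.013, "dz": 0, "ax": 0, "ay": 0, "az": 0}, {"grip": 0.9, "dx": 0.025, "dy": -0.022, "dz": 0, "ax": 0, "ay": 0, "az": 0}, {"grip": 0.9, "dx": 0.03, "dy": -0.026, "dz": 0, "ax": 0, "ay": 0, "az": 0}, {"grip": 0.9, "dx": 0.03, "dy": -0.026, "dz": 0, "ax": 0, "ay": 0, "az": 0}]'

```text
t: 11.95
eef_pos: [481.7, 169.1, 134.1]
tool_rot: [-2.142, -2.296, 0.002]
contact_force: [0.7, 0.6, -0.1]
gripper_width: 28.4
grasp_force: 24.8
```

Call:
send_rows --targets '[{"grip": 0.9, "dx": 0.03, "dy": -0.026, "dz": 0, "ax": 0, "ay": 0, "az": 0}, {"grip": 0.9, "dx": 0.03, "dy": -0.026, "dz": 0, "ax": 0, "ay": 0, "az": 0}, {"grip": 0.9, "dx": 0.022, "dy": -0.02, "dz": 0, "ax": 0, "ay": 0, "az": 0}, {"grip": 0.9, "dx": 0.014, "dy": -0.012, "dz": 0, "ax": 0, "ay": 0, "az": 0}, {"grip": 0.9, "dx": 0, "dy": 0, "dz": 0.025, "ax": 0, "ay": 0, "az": 0}, {"grip": 0.9, "dx": 0, "dy": 0, "dz": 0.035, "ax": 0, "ay": 0, "az": 0}, {"grip": 0.9, "dx": 0, "dy": 0, "dz": 0.03, "ax": 0, "ay": 0, "az": 0}, {"grip": 0.9, "dx": 0, "dy": 0, "dz": 0.015, "ax": 0, "ay": 0, "az": 0}]'

```text
t: 12.95
eef_pos: [392.5, 257.4, 28.4]
tool_rot: [-2.143, -2.296, 0.004]
contact_force: [0.3, -0.3, -0.6]
gripper_width: 28.6
grasp_force: 24.8
```

```bash
python3 go.py 393.6 257.8 19.4 94
```

```text
t 12.9 pos [392.5 257.4  28.4] yaw 93.95 tilt 0.0026 w 28.6 gf 24.8 F [ 0.3 -0.3 -0.6] d [0.0003 0.0012 0.009 ] az -0.05
```

Call:
send_rows --targets '[{"grip": 0.9, "dx": 0, "dy": 0, "dz": 0.006, "ax": 0, "ay": 0, "az": 0}, {"grip": 0.9, "dx": 0, "dy": 0, "dz": 0.0045, "ax": 0, "ay": 0, "az": 0}, {"grip": 0.9, "dx": 0, "dy": 0, "dz": 0, "ax": 0, "ay": 0, "az": 0}, {"grip": 0.4, "dx": 0, "dy": 0, "dz": 0, "ax": 0, "ay": 0, "az": 0}, {"grip": 0.4, "dx": 0, "dy": 0, "dz": 0, "ax": 0, "ay": 0, "az": 0}, {"grip": 0.4, "dx": 0, "dy": 0, "dz": 0, "ax": 0, "ay": 0, "az": 0}]'

```text
t: 13.7
eef_pos: [394.1, 258.1, 20.1]
tool_rot: [2.143, 2.297, 0.001]
contact_force: [0.3, 0.6, 0.8]
gripper_width: 51.2
grasp_force: 0.0
```

```bash
python3 go.py 583 -18.7 125 94
```

```text
t 13.7 pos [394.1 258.1  20.1] yaw 93.95 tilt 0.0005 w 51.2 gf 0.0 F [0.3 0.6 0.8] d [-0.2891  0.1694 -0.1049] az -0.05
```

Call:
send_rows --targets '[{"grip": 0.4, "dx": 0, "dy": 0, "dz": -0.035, "ax": 0, "ay": 0, "az": 0}, {"grip": 0.4, "dx": 0, "dy": 0, "dz": -0.04, "ax": 0, "ay": 0, "az": 0}, {"grip": 0.4, "dx": 0, "dy": 0, "dz": -0.03, "ax": 0, "ay": 0, "az": 0}, {"grip": 0.3, "dx": -0.03, "dy": 0.018, "dz": 0, "ax": 0, "ay": 0, "az": 0}, {"grip": 0.3, "dx": -0.05, "dy": 0.029, "dz": 0, "ax": 0, "ay": 0, "az": 0}, {"grip": 0.3, "dx": -0.05, "dy": 0.029, "dz": 0, "ax": 0, "ay": 0, "az": 0}, {"grip": 0.3, "dx": -0.05, "dy": 0.029, "dz": 0, "ax": 0, "ay": 0, "az": 0}, {"grip": 0.3, "dx": -0.05, "dy": 0.029, "dz": 0, "ax": 0, "ay": 0, "az": 0}]'

```text
t: 14.7
eef_pos: [544.4, 36.0, 125.0]
tool_rot: [2.143, 2.296, 0.001]
contact_force: [0.9, -0.1, 0.8]
gripper_width: 59.9
grasp_force: 0.0
```

Call:
send_rows --targets '[{"grip": 0.35, "dx": -0.035, "dy": 0.021, "dz": 0, "ax": 0, "ay": 0, "az": 0}, {"grip": 0.35, "dx": -0.0241, "dy": 0.0144, "dz": 0, "ax": 0, "ay": 0, "az": 0}, {"grip": 0.35, "dx": 0, "dy": 0, "dz": 0, "ax": 0, "ay": 0, "az": 4}, {"grip": 0.35, "dx": 0, "dy": 0, "dz": 0, "ax": 0, "ay": 0, "az": 0}]'

```text
t: 15.2
eef_pos: [582.8, -19.0, 124.6]
tool_rot: [-2.222, -2.22, 0.0]
contact_force: [-0.4, -0.9, 0.6]
gripper_width: 55.4
grasp_force: 0.0
```

```bash
python3 go.py 583 -18.7 15 90; python3 -c "
from h import *
a=manip.get_image('scene');cv2.imwrite('pics/s3.png',cv2.resize(a[120:380,200:500,::-1],None,fx=2.3,fy=2.3))"
```

```text
t 15.2 pos [582.8 -19.  124.6] yaw 89.94 tilt 0.0004 w 55.4 gf 0.0 F [-0.4 -0.9  0.6] d [0.0003 0.0003 0.1096] az -0.06
```

View pics/s3.png

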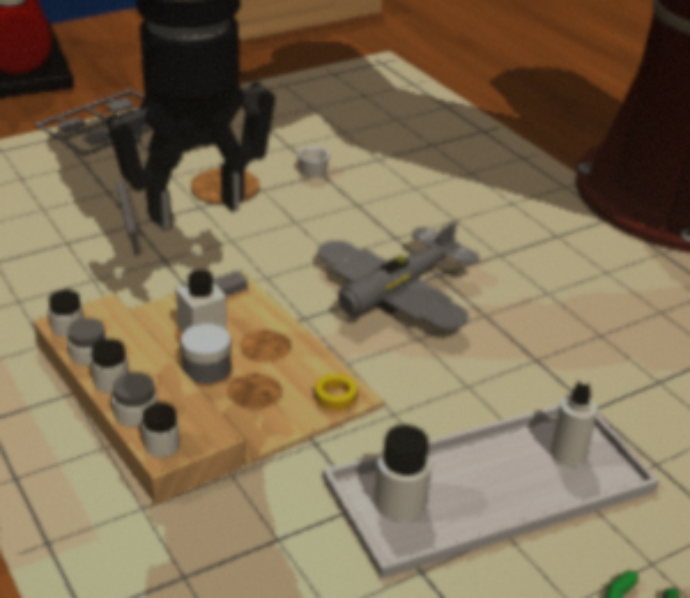

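Two bottles stand in the tray, the stout at (403,475) and the slim at (575,430). The jar and square bottle are undisturbed at (205,350) and (200,300). Next I fetch the square bottle.

Call:
send_rows --targets '[{"grip": 0.35, "dx": 0, "dy": 0, "dz": 0.03, "ax": 0, "ay": 0, "az": 0}, {"grip": 0.35, "dx": 0, "dy": 0, "dz": 0.03, "ax": 0, "ay": 0, "az": 0}, {"grip": 0.35, "dx": 0, "dy": 0, "dz": 0.03, "ax": 0, "ay": 0, "az": 0}, {"grip": 0.35, "dx": 0, "dy": 0, "dz": 0.02, "ax": 0, "ay": 0, "az": 0}, {"grip": 0.35, "dx": 0, "dy": 0, "dz": 0, "ax": 0, "ay": 0, "az": 0}]'

```text
t: 15.88
eef_pos: [581.4, -18.1, 13.6]
tool_rot: [-2.219, -2.221, 0.003]
contact_force: [-0.5, -0.6, 0.6]
gripper_width: 55.8
grasp_force: 0.0
```

Call:
send_rows --targets '[{"grip": 0.9, "dx": 0, "dy": 0, "dz": 0, "ax": 0, "ay": 0, "az": 0}, {"grip": 0.9, "dx": 0, "dy": 0, "dz": 0, "ax": 0, "ay": 0, "az": 0}, {"grip": 0.9, "dx": 0, "dy": 0, "dz": 0, "ax": 0, "ay": 0, "az": 0}, {"grip": 0.9, "dx": 0, "dy": 0, "dz": 0, "ax": 0, "ay": 0, "az": 0}]'

```text
t: 16.38
eef_pos: [583.7, -18.7, 15.9]
tool_rot: [2.221, 2.22, 0.002]
contact_force: [-0.5, 1.2, 7.4]
gripper_width: 33.6
grasp_force: 25.8
```

```bash
python3 go.py 468 248.3 130 90
```

```text
t 16.4 pos [583.7 -18.7  15.9] yaw 89.97 tilt 0.0019 w 33.6 gf 25.8 F [-0.5  1.2  7.4] d [ 0.267  -0.1156 -0.1143] az -0.03
```

Call:
send_rows --targets '[{"grip": 0.9, "dx": 0, "dy": 0, "dz": -0.02, "ax": 0, "ay": 0, "az": 0}, {"grip": 0.9, "dx": 0, "dy": 0, "dz": -0.035, "ax": 0, "ay": 0, "az": 0}, {"grip": 0.9, "dx": 0, "dy": 0, "dz": -0.035, "ax": 0, "ay": 0, "az": 0}, {"grip": 0.9, "dx": 0, "dy": 0, "dz": -0.025, "ax": 0, "ay": 0, "az": 0}, {"grip": 0.9, "dx": 0.02, "dy": -0.008, "dz": 0, "ax": 0, "ay": 0, "az": 0}, {"grip": 0.9, "dx": 0.032, "dy": -0.014, "dz": 0, "ax": 0, "ay": 0, "az": 0}, {"grip": 0.9, "dx": 0.036, "dy": -0.016, "dz": 0, "ax": 0, "ay": 0, "az": 0}, {"grip": 0.9, "dx": 0.036, "dy": -0.016, "dz": 0, "ax": 0, "ay": 0, "az": 0}]'

```text
t: 17.38
eef_pos: [527.1, 107.0, 128.8]
tool_rot: [-2.221, -2.22, 0.002]
contact_force: [1.3, -0.0, -0.4]
gripper_width: 33.9
grasp_force: 25.1
```

Call:
send_rows --targets '[{"grip": 0.9, "dx": 0.036, "dy": -0.016, "dz": 0, "ax": 0, "ay": 0, "az": 0}, {"grip": 0.9, "dx": 0.036, "dy": -0.016, "dz": 0, "ax": 0, "ay": 0, "az": 0}, {"grip": 0.9, "dx": 0.036, "dy": -0.016, "dz": 0, "ax": 0, "ay": 0, "az": 0}, {"grip": 0.9, "dx": 0.023, "dy": -0.009, "dz": 0, "ax": 0, "ay": 0, "az": 0}, {"grip": 0.9, "dx": 0.012, "dy": -0.004, "dz": 0, "ax": 0, "ay": 0, "az": 0}, {"grip": 0.9, "dx": 0, "dy": 0, "dz": 0.025, "ax": 0, "ay": 0, "az": 0}, {"grip": 0.9, "dx": 0, "dy": 0, "dz": 0.035, "ax": 0, "ay": 0, "az": 0}, {"grip": 0.9, "dx": 0, "dy": 0, "dz": 0.035, "ax": 0, "ay": 0, "az": 0}]'

```text
t: 18.38
eef_pos: [467.7, 248.2, 33.5]
tool_rot: [2.223, 2.22, -0.0]
contact_force: [-0.0, 0.3, -0.6]
gripper_width: 33.5
grasp_force: 25.0
```

Call:
send_rows --targets '[{"grip": 0.9, "dx": 0, "dy": 0, "dz": 0.014, "ax": 0, "ay": 0, "az": 0}, {"grip": 0.9, "dx": 0, "dy": 0, "dz": 0.0065, "ax": 0, "ay": 0, "az": 0}, {"grip": 0.9, "dx": 0, "dy": 0, "dz": 0, "ax": 0, "ay": 0, "az": 0}, {"grip": 0.9, "dx": 0, "dy": 0, "dz": 0, "ax": 0, "ay": 0, "az": 0}]'

```text
t: 18.88
eef_pos: [468.8, 248.6, 15.1]
tool_rot: [2.222, 2.22, 0.002]
contact_force: [-0.1, -0.1, -0.5]
gripper_width: 33.9
grasp_force: 25.2
```

```bash
python3 go.py 468 248.3 14 90
```

```text
t 18.9 pos [468.8 248.6  15.1] yaw 89.95 tilt 0.0015 w 33.9 gf 25.2 F [-0.1 -0.1 -0.5] d [-0.0003 -0.0008  0.0011] az -0.05
```

Call:
send_rows --targets '[{"grip": 0.9, "dx": 0, "dy": 0, "dz": 0.001, "ax": 0, "ay": 0, "az": 0}, {"grip": 0.35, "dx": 0, "dy": 0, "dz": 0, "ax": 0, "ay": 0, "az": 0}, {"grip": 0.35, "dx": 0, "dy": 0, "dz": 0, "ax": 0, "ay": 0, "az": 0}, {"grip": 0.35, "dx": 0, "dy": 0, "dz": 0, "ax": 0, "ay": 0, "az": 0}]'

```text
t: 19.38
eef_pos: [468.1, 248.3, 13.4]
tool_rot: [-2.222, -2.221, 0.0]
contact_force: [-1.0, -0.0, -0.3]
gripper_width: 55.6
grasp_force: 0.0
```

```bash
python3 go.py 602.5 29 125 184
```

```text
t 19.4 pos [468.1 248.3  13.4] yaw 89.95 tilt 0.0000 w 55.6 gf 0.0 F [-1.  -0.  -0.3] d [-0.2192  0.1346 -0.1117] az -94.05
```

Call:
send_rows --targets '[{"grip": 0.35, "dx": 0, "dy": 0, "dz": -0.035, "ax": 0, "ay": 0, "az": 0}, {"grip": 0.35, "dx": 0, "dy": 0, "dz": -0.042, "ax": 0, "ay": 0, "az": 0}, {"grip": 0.35, "dx": 0, "dy": 0, "dz": -0.035, "ax": 0, "ay": 0, "az": 0}, {"grip": 0.3, "dx": -0.04, "dy": 0.0246, "dz": 0, "ax": 0, "ay": 0, "az": 0}, {"grip": 0.3, "dx": -0.05, "dy": 0.03, "dz": 0, "ax": 0, "ay": 0, "az": 0}, {"grip": 0.3, "dx": -0.05, "dy": 0.03, "dz": 0, "ax": 0, "ay": 0, "az": 0}, {"grip": 0.3, "dx": -0.05, "dy": 0.03, "dz": 0, "ax": 0, "ay": 0, "az": 0}, {"grip": 0.3, "dx": -0.0292, "dy": 0.02, "dz": 0, "ax": 0, "ay": 0, "az": 0}]'

```text
t: 20.38
eef_pos: [603.6, 26.4, 125.3]
tool_rot: [2.224, 2.218, 0.0]
contact_force: [-0.6, -0.2, -0.5]
gripper_width: 60.0
grasp_force: 0.0
```

Call:
send_rows --targets '[{"grip": 0.3, "dx": 0, "dy": 0, "dz": 0, "ax": 0, "ay": 0, "az": -10.45}, {"grip": 0.3, "dx": 0, "dy": 0, "dz": 0, "ax": 0, "ay": 0, "az": -10.45}, {"grip": 0.3, "dx": 0, "dy": 0, "dz": 0, "ax": 0, "ay": 0, "az": -10.45}, {"grip": 0.3, "dx": 0, "dy": 0, "dz": 0, "ax": 0, "ay": 0, "az": -10.45}, {"grip": 0.3, "dx": 0, "dy": 0, "dz": 0, "ax": 0, "ay": 0, "az": -10.45}, {"grip": 0.3, "dx": 0, "dy": 0, "dz": 0, "ax": 0, "ay": 0, "az": -10.45}, {"grip": 0.3, "dx": 0, "dy": 0, "dz": 0, "ax": 0, "ay": 0, "az": -10.45}, {"grip": 0.3, "dx": 0, "dy": 0, "dz": 0, "ax": 0, "ay": 0, "az": -10.45}]'

```text
t: 21.38
eef_pos: [602.4, 29.0, 125.2]
tool_rot: [-0.167, -3.137, 0.0]
contact_force: [-0.5, -0.5, 0.1]
gripper_width: 59.8
grasp_force: 0.0
```

Call:
send_rows --targets '[{"grip": 0.3, "dx": 0, "dy": 0, "dz": 0, "ax": 0, "ay": 0, "az": -10.4}, {"grip": 0.3, "dx": 0, "dy": 0, "dz": 0, "ax": 0, "ay": 0, "az": 0}]'

```text
t: 21.62
eef_pos: [602.4, 29.0, 125.3]
tool_rot: [0.106, -3.14, 0.0]
contact_force: [0.4, 0.7, 0.0]
gripper_width: 60.2
grasp_force: 0.0
```

```bash
python3 go.py 602.5 29 9 184
```

```text
t 21.6 pos [602.4  29.  125.3] yaw -176.12 tilt 0.0001 w 60.2 gf 0.0 F [0.4 0.7 0. ] d [-1.000e-04 -0.000e+00  1.163e-01] az -360.12
```

Call:
send_rows --targets '[{"grip": 0.3, "dx": 0, "dy": 0, "dz": 0.03, "ax": 0, "ay": 0, "az": 0}, {"grip": 0.3, "dx": 0, "dy": 0, "dz": 0.035, "ax": 0, "ay": 0, "az": 0}, {"grip": 0.3, "dx": 0, "dy": 0, "dz": 0.03, "ax": 0, "ay": 0, "az": 0}, {"grip": 0.3, "dx": 0, "dy": 0, "dz": 0.015, "ax": 0, "ay": 0, "az": 0}, {"grip": 0.3, "dx": 0, "dy": 0, "dz": 0.005, "ax": 0, "ay": 0, "az": 0}, {"grip": 0.3, "dx": 0, "dy": 0, "dz": 0, "ax": 0, "ay": 0, "az": 0}]'

```text
t: 22.38
eef_pos: [603.0, 29.0, 10.9]
tool_rot: [-0.107, 3.139, -0.0]
contact_force: [0.5, 0.3, 0.4]
gripper_width: 59.8
grasp_force: 0.0
```

Call:
send_rows --targets '[{"grip": 0.9, "dx": 0, "dy": 0, "dz": 0, "ax": 0, "ay": 0, "az": 0}, {"grip": 0.9, "dx": 0, "dy": 0, "dz": 0, "ax": 0, "ay": 0, "az": 0}, {"grip": 0.9, "dx": 0, "dy": 0, "dz": 0, "ax": 0, "ay": 0, "az": 0}, {"grip": 0.9, "dx": 0, "dy": 0, "dz": 0, "ax": 0, "ay": 0, "az": 0}]'

```text
t: 22.88
eef_pos: [603.4, 29.0, 11.5]
tool_rot: [-0.108, 3.138, -0.0]
contact_force: [0.5, -0.5, 7.6]
gripper_width: 41.2
grasp_force: 25.3
```

```bash
python3 go.py 446.6 -250.5 120 184
```

```text
t 22.9 pos [603.4  29.   11.5] yaw -176.05 tilt 0.0020 w 41.2 gf 25.3 F [ 0.5 -0.5  7.6] d [ 0.1754 -0.2681 -0.1088] az -360.05
```

Call:
send_rows --targets '[{"grip": 0.9, "dx": 0, "dy": 0, "dz": -0.02, "ax": 0, "ay": 0, "az": 0}, {"grip": 0.9, "dx": 0, "dy": 0, "dz": -0.03, "ax": 0, "ay": 0, "az": 0}, {"grip": 0.9, "dx": 0, "dy": 0, "dz": -0.03, "ax": 0, "ay": 0, "az": 0}, {"grip": 0.9, "dx": 0, "dy": 0, "dz": -0.02, "ax": 0, "ay": 0, "az": 0}, {"grip": 0.9, "dx": 0.0115, "dy": -0.0183, "dz": 0, "ax": 0, "ay": 0, "az": 0}, {"grip": 0.9, "dx": 0.02, "dy": -0.03, "dz": 0, "ax": 0, "ay": 0, "az": 0}, {"grip": 0.9, "dx": 0.02, "dy": -0.03, "dz": 0, "ax": 0, "ay": 0, "az": 0}, {"grip": 0.9, "dx": 0.02, "dy": -0.03, "dz": 0, "ax": 0, "ay": 0, "az": 0}]'

```text
t: 23.88
eef_pos: [536.6, -85.5, 109.4]
tool_rot: [0.108, -3.138, -0.0]
contact_force: [-0.1, 0.7, -0.3]
gripper_width: 41.6
grasp_force: 25.6
```

Call:
send_rows --targets '[{"grip": 0.9, "dx": 0.02, "dy": -0.03, "dz": 0, "ax": 0, "ay": 0, "az": 0}, {"grip": 0.9, "dx": 0.02, "dy": -0.03, "dz": 0, "ax": 0, "ay": 0, "az": 0}, {"grip": 0.9, "dx": 0.02, "dy": -0.03, "dz": 0, "ax": 0, "ay": 0, "az": 0}, {"grip": 0.9, "dx": 0.02, "dy": -0.03, "dz": 0, "ax": 0, "ay": 0, "az": 0}, {"grip": 0.9, "dx": 0.014, "dy": -0.024, "dz": 0, "ax": 0, "ay": 0, "az": 0}, {"grip": 0.9, "dx": 0.009, "dy": -0.016, "dz": 0, "ax": 0, "ay": 0, "az": 0}, {"grip": 0.9, "dx": 0, "dy": 0, "dz": 0.03, "ax": 0, "ay": 0, "az": 0}, {"grip": 0.9, "dx": 0, "dy": 0, "dz": 0.035, "ax": 0, "ay": 0, "az": 0}]'

```text
t: 24.88
eef_pos: [446.7, -251.3, 44.7]
tool_rot: [-0.107, 3.139, -0.001]
contact_force: [0.2, 0.3, -1.3]
gripper_width: 41.0
grasp_force: 25.6
```

Call:
send_rows --targets '[{"grip": 0.9, "dx": 0, "dy": 0, "dz": 0.02, "ax": 0, "ay": 0, "az": 0}, {"grip": 0.9, "dx": 0, "dy": 0, "dz": 0.008, "ax": 0, "ay": 0, "az": 0}, {"grip": 0.9, "dx": 0, "dy": 0, "dz": 0, "ax": 0, "ay": 0, "az": 0}]'

```text
t: 25.25
eef_pos: [446.5, -250.5, 17.1]
tool_rot: [0.108, -3.139, -0.001]
contact_force: [0.2, -0.5, -0.5]
gripper_width: 41.2
grasp_force: 25.6
```

```bash
python3 go.py 446.6 -250.5 10 184; python3 -c "
from h import *
a=manip.get_image('scene');cv2.imwrite('pics/s4.png',cv2.resize(a[130:380,200:500,::-1],None,fx=2.4,fy=2.4))"
```

```text
t 25.2 pos [ 446.5 -250.5   17.1] yaw -176.05 tilt 0.0008 w 41.2 gf 25.6 F [ 0.2 -0.5 -0.5] d [-0.0001  0.      0.0071] az -360.05
```

View pics/s4.png

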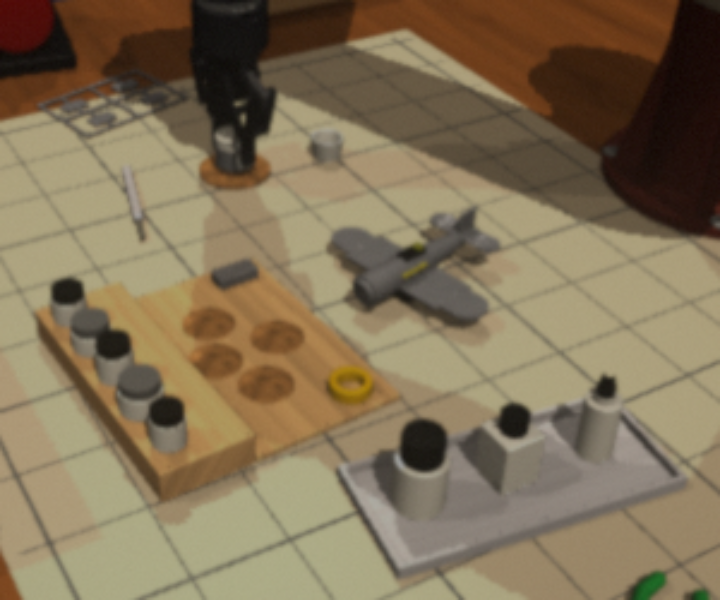

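The jar hovers over the coaster at about (230,150), and the three bottles stand upright in the tray. I lower the jar, release it and lift.

Call:
send_rows --targets '[{"grip": 0.9, "dx": 0, "dy": 0, "dz": 0.004, "ax": 0, "ay": 0, "az": 0}, {"grip": 0.9, "dx": 0, "dy": 0, "dz": 0.003, "ax": 0, "ay": 0, "az": 0}, {"grip": 0.9, "dx": 0, "dy": 0, "dz": 0, "ax": 0, "ay": 0, "az": 0}, {"grip": 0.3, "dx": 0, "dy": 0, "dz": 0, "ax": 0, "ay": 0, "az": 0}, {"grip": 0.3, "dx": 0, "dy": 0, "dz": 0, "ax": 0, "ay": 0, "az": 0}, {"grip": 0.3, "dx": 0, "dy": 0, "dz": -0.02, "ax": 0, "ay": 0, "az": 0}, {"grip": 0.3, "dx": 0, "dy": 0, "dz": -0.05, "ax": 0, "ay": 0, "az": 0}, {"grip": 0.3, "dx": 0, "dy": 0, "dz": -0.05, "ax": 0, "ay": 0, "az": 0}]'

```text
t: 26.3
eef_pos: [446.5, -250.4, 131.5]
tool_rot: [0.108, -3.139, -0.001]
contact_force: [0.5, -0.9, 0.4]
gripper_width: 59.8
grasp_force: 0.0
```

```bash
python3 go.py 542.6 239.3 130 183.65
```

```text
t 26.3 pos [ 446.5 -250.4  131.5] yaw -176.05 tilt 0.0009 w 59.8 gf 0.0 F [ 0.5 -0.9  0.4] d [-0.1296  0.4819  0.0017] az -359.70
```

Call:
send_rows --targets '[{"grip": 0.3, "dx": -0.013, "dy": 0.0482, "dz": 0, "ax": 0, "ay": 0, "az": 0}, {"grip": 0.3, "dx": -0.013, "dy": 0.0482, "dz": 0, "ax": 0, "ay": 0, "az": 0}, {"grip": 0.3, "dx": -0.013, "dy": 0.0482, "dz": 0, "ax": 0, "ay": 0, "az": 0}, {"grip": 0.3, "dx": -0.013, "dy": 0.0482, "dz": 0, "ax": 0, "ay": 0, "az": 0}, {"grip": 0.3, "dx": -0.013, "dy": 0.0482, "dz": 0, "ax": 0, "ay": 0, "az": 0}, {"grip": 0.3, "dx": -0.013, "dy": 0.0482, "dz": 0, "ax": 0, "ay": 0, "az": 0}, {"grip": 0.3, "dx": -0.013, "dy": 0.0482, "dz": 0, "ax": 0, "ay": 0, "az": 0}, {"grip": 0.3, "dx": -0.013, "dy": 0.0482, "dz": 0, "ax": 0, "ay": 0, "az": 0}]'

```text
t: 27.3
eef_pos: [524.2, 142.9, 130.4]
tool_rot: [-0.108, 3.139, -0.0]
contact_force: [0.6, -1.0, -0.2]
gripper_width: 59.8
grasp_force: 0.0
```

Call:
send_rows --targets '[{"grip": 0.3, "dx": -0.013, "dy": 0.0482, "dz": 0, "ax": 0, "ay": 0, "az": 0.3}, {"grip": 0.3, "dx": -0.0126, "dy": 0.0481, "dz": 0, "ax": 0, "ay": 0, "az": 0}, {"grip": 0.3, "dx": 0, "dy": 0, "dz": 0, "ax": 0, "ay": 0, "az": 0}]'

```text
t: 27.68
eef_pos: [543.3, 242.0, 130.0]
tool_rot: [-0.106, 3.139, 0.001]
contact_force: [-0.4, -0.0, -0.8]
gripper_width: 59.9
grasp_force: 0.0
```

```bash
python3 go.py 542.6 239.3 14.8 183.65; python3 - <<'E'
from meas import *
a=manip.get_image("top")[:,:,::-1].copy();cv2.imwrite("pics/t5.png",a)
b=(395,245,470,315);h=cv2.cvtColor(up(a,*b),cv2.COLOR_BGR2HSV)
for o in blobs((h[...,1]<45)&(h[...,2]>95),b[0],b[1]): print("w",o[0].round(2),np.round(o[1:4],1),onz("top",[o[0]],39)[0].round(1))
for o in blobs((h[...,1]>90),b[0],b[1]): print("c",o[0].round(2),np.round(o[1:4],1),onz("top",[o[0]],5)[0].round(1))
cv2.imwrite("pics/t5c.png",cv2.resize(cv2.convertScaleAbs(a[230:330,380:480],alpha=1.6),None,fx=4,fy=4))
E
```

```text
t 27.7 pos [543.3 242.  130. ] yaw -176.13 tilt 0.0008 w 59.9 gf 0.0 F [-0.4 -0.  -0.8] d [ 0.001  -0.0028  0.1152] az -359.78
w [435.43 278.54] [ 21.3  21.1 351.6] [ 446.4 -251.3   39. ]
w [440.25 279.5 ] [  69.9   58.4 2014.1] [ 444.3 -260.8   39. ]
c [431.96 279.05] [  36.4   37.  1059.9] [ 446.6 -251.4    5. ]
```

View pics/t5c.png

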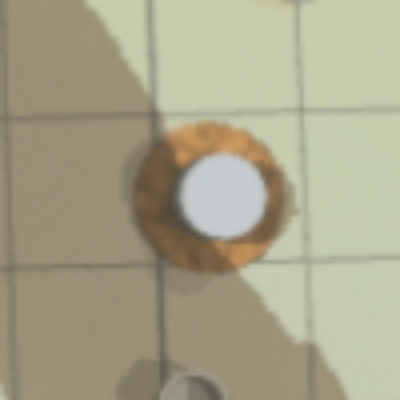

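The jar is standing centred on the coaster, measured within about 0.3 mm: lid centre (446.4,-251.3), coaster (446.6,-251.3). Now the stout bottle goes back.

Call:
send_rows --targets '[{"grip": 0.3, "dx": 0, "dy": 0, "dz": 0, "ax": 0, "ay": 0, "az": 0}, {"grip": 0.3, "dx": 0, "dy": 0, "dz": 0, "ax": 0, "ay": 0, "az": 0}]'

```text
t: 27.98
eef_pos: [543.2, 237.9, 130.4]
tool_rot: [0.098, -3.14, 0.0]
contact_force: [-0.1, 0.2, -0.0]
gripper_width: 59.3
grasp_force: 0.0
```

```bash
python3 go.py 542.6 239.3 14.8 183.65
```

```text
t 28.0 pos [543.2 237.9 130.4] yaw -176.43 tilt 0.0003 w 59.3 gf 0.0 F [-0.1  0.2 -0. ] d [0.0005 0.0015 0.1156] az -360.08
```

Call:
send_rows --targets '[{"grip": 0.3, "dx": 0.0005, "dy": 0.0013, "dz": 0.03, "ax": 0, "ay": 0, "az": 0}, {"grip": 0.3, "dx": 0, "dy": 0, "dz": 0.035, "ax": 0, "ay": 0, "az": 0}, {"grip": 0.3, "dx": 0, "dy": 0, "dz": 0.03, "ax": 0, "ay": 0, "az": 0}, {"grip": 0.3, "dx": 0, "dy": 0, "dz": 0.0155, "ax": 0, "ay": 0, "az": 0}, {"grip": 0.3, "dx": 0, "dy": 0, "dz": 0.005, "ax": 0, "ay": 0, "az": 0}, {"grip": 0.3, "dx": 0, "dy": 0, "dz": 0, "ax": 0, "ay": 0, "az": 0}, {"grip": 0.3, "dx": 0, "dy": 0, "dz": 0, "ax": 0, "ay": 0, "az": 0}]'

```text
t: 28.85
eef_pos: [543.5, 240.5, 15.9]
tool_rot: [-0.1, 3.138, 0.001]
contact_force: [-0.2, -0.0, -0.2]
gripper_width: 60.0
grasp_force: 0.0
```

```bash
python3 go.py 542.7 27 130 183.65
```

```text
t 28.9 pos [543.5 240.5  15.9] yaw -176.35 tilt 0.0017 w 60.0 gf 0.0 F [-0.2 -0.  -0.2] d [ 0.0142 -0.2129 -0.1142] az -360.00
```

Call:
send_rows --targets '[{"grip": 0.9, "dx": 0, "dy": 0, "dz": 0, "ax": 0, "ay": 0, "az": 0}, {"grip": 0.9, "dx": 0, "dy": 0, "dz": 0, "ax": 0, "ay": 0, "az": 0}, {"grip": 0.9, "dx": 0, "dy": 0, "dz": 0, "ax": 0, "ay": 0, "az": 0}, {"grip": 0.9, "dx": 0, "dy": 0, "dz": 0, "ax": 0, "ay": 0, "az": 0}]'

```text
t: 29.35
eef_pos: [543.1, 240.4, 15.6]
tool_rot: [-0.1, 3.139, 0.0]
contact_force: [-0.9, -0.2, 5.8]
gripper_width: 39.4
grasp_force: 24.8
```

```bash
python3 go.py 542.7 27 130 183.65
```

```text
t 29.4 pos [543.1 240.4  15.6] yaw -176.34 tilt 0.0012 w 39.4 gf 24.8 F [-0.9 -0.2  5.8] d [ 0.0139 -0.2129 -0.1144] az -359.99
```

Call:
send_rows --targets '[{"grip": 0.9, "dx": 0, "dy": 0, "dz": -0.02, "ax": 0, "ay": 0, "az": 0}, {"grip": 0.9, "dx": 0, "dy": 0, "dz": -0.035, "ax": 0, "ay": 0, "az": 0}, {"grip": 0.9, "dx": 0, "dy": 0, "dz": -0.035, "ax": 0, "ay": 0, "az": 0}, {"grip": 0.9, "dx": 0, "dy": 0, "dz": -0.02, "ax": 0, "ay": 0, "az": 0}, {"grip": 0.9, "dx": 0.001, "dy": -0.02, "dz": 0, "ax": 0, "ay": 0, "az": 0}, {"grip": 0.9, "dx": 0.004, "dy": -0.04, "dz": 0, "ax": 0, "ay": 0, "az": 0}, {"grip": 0.9, "dx": 0.004, "dy": -0.045, "dz": 0, "ax": 0, "ay": 0, "az": 0}, {"grip": 0.9, "dx": 0.003, "dy": -0.045, "dz": 0, "ax": 0, "ay": 0, "az": 0}]'

```text
t: 30.35
eef_pos: [539.1, 87.5, 123.7]
tool_rot: [0.1, -3.138, 0.001]
contact_force: [0.6, -0.2, -0.9]
gripper_width: 39.1
grasp_force: 25.5
```

Call:
send_rows --targets '[{"grip": 0.9, "dx": 0.0017, "dy": -0.04, "dz": 0, "ax": 0, "ay": 0, "az": 0}, {"grip": 0.9, "dx": 0, "dy": -0.0232, "dz": 0, "ax": 0, "ay": 0, "az": 0}, {"grip": 0.9, "dx": 0, "dy": 0, "dz": 0.02, "ax": 0, "ay": 0, "az": 0}, {"grip": 0.9, "dx": 0, "dy": 0, "dz": 0.035, "ax": 0, "ay": 0, "az": 0}, {"grip": 0.9, "dx": 0, "dy": 0, "dz": 0.03, "ax": 0, "ay": 0, "az": 0}, {"grip": 0.9, "dx": 0, "dy": 0, "dz": 0.01, "ax": 0, "ay": 0, "az": 0}, {"grip": 0.9, "dx": 0, "dy": 0, "dz": 0, "ax": 0, "ay": 0, "az": 0}, {"grip": 0.9, "dx": 0, "dy": 0, "dz": 0, "ax": 0, "ay": 0, "az": 0}]'

```text
t: 31.35
eef_pos: [543.3, 26.4, 30.7]
tool_rot: [-0.1, 3.139, -0.0]
contact_force: [-0.2, -0.3, -0.3]
gripper_width: 39.6
grasp_force: 25.5
```

```bash
python3 go.py 542.7 27 17.6 183.65
```

```text
t 31.4 pos [543.3  26.4  30.7] yaw -176.35 tilt 0.0015 w 39.6 gf 25.5 F [-0.2 -0.3 -0.3] d [0.0005 0.0006 0.0131] az -360.00
```

Call:
send_rows --targets '[{"grip": 0.9, "dx": 0.0003, "dy": 0.0005, "dz": 0.007, "ax": 0, "ay": 0, "az": 0}, {"grip": 0.9, "dx": 0, "dy": 0, "dz": 0.005, "ax": 0, "ay": 0, "az": 0}, {"grip": 0.9, "dx": 0, "dy": 0, "dz": 0, "ax": 0, "ay": 0, "az": 0}, {"grip": 0.9, "dx": 0, "dy": 0, "dz": 0, "ax": 0, "ay": 0, "az": 0}]'

```text
t: 31.85
eef_pos: [542.1, 27.2, 17.7]
tool_rot: [0.1, -3.14, -0.0]
contact_force: [0.5, -0.1, -1.0]
gripper_width: 39.4
grasp_force: 25.6
```

Call:
send_rows --targets '[{"grip": 0.3, "dx": 0, "dy": 0, "dz": 0, "ax": 0, "ay": 0, "az": 0}, {"grip": 0.3, "dx": 0, "dy": 0, "dz": 0, "ax": 0, "ay": 0, "az": 0}, {"grip": 0.3, "dx": 0, "dy": 0, "dz": 0, "ax": 0, "ay": 0, "az": 0}, {"grip": 0.3, "dx": 0, "dy": 0, "dz": -0.02, "ax": 0, "ay": 0, "az": 0}, {"grip": 0.3, "dx": 0, "dy": 0, "dz": -0.04, "ax": 0, "ay": 0, "az": 0}, {"grip": 0.3, "dx": 0, "dy": 0, "dz": -0.05, "ax": 0, "ay": 0, "az": 0}]'

```text
t: 32.6
eef_pos: [541.4, 27.1, 128.3]
tool_rot: [0.1, -3.138, -0.0]
contact_force: [0.3, 0.1, -0.6]
gripper_width: 59.5
grasp_force: 0.0
```

```bash
python3 go.py 468 248.4 130 90
```

```text
t 32.6 pos [541.4  27.1 128.3] yaw -176.35 tilt 0.0019 w 59.5 gf 0.0 F [ 0.3  0.1 -0.6] d [ 0.0592  0.2255 -0.0015] az -266.35
```

Call:
send_rows --targets '[{"grip": 0.35, "dx": 0.01, "dy": 0.03, "dz": 0, "ax": 0, "ay": 0, "az": 0}, {"grip": 0.35, "dx": 0.01, "dy": 0.045, "dz": 0, "ax": 0, "ay": 0, "az": 0}, {"grip": 0.35, "dx": 0.01, "dy": 0.045, "dz": 0, "ax": 0, "ay": 0, "az": 0}, {"grip": 0.35, "dx": 0.01, "dy": 0.045, "dz": 0, "ax": 0, "ay": 0, "az": 0}, {"grip": 0.35, "dx": 0.01, "dy": 0.035, "dz": 0, "ax": 0, "ay": 0, "az": 0}, {"grip": 0.35, "dx": 0.0102, "dy": 0.0255, "dz": 0, "ax": 0, "ay": 0, "az": 0}, {"grip": 0.35, "dx": 0, "dy": 0, "dz": 0, "ax": 0, "ay": 0, "az": 10.4}, {"grip": 0.35, "dx": 0, "dy": 0, "dz": 0, "ax": 0, "ay": 0, "az": 10.4}]'

```text
t: 33.6
eef_pos: [467.5, 248.8, 127.8]
tool_rot: [0.476, 3.105, -0.0]
contact_force: [0.4, 0.1, 0.1]
gripper_width: 55.6
grasp_force: 0.0
```

Call:
send_rows --targets '[{"grip": 0.35, "dx": 0, "dy": 0, "dz": 0, "ax": 0, "ay": 0, "az": 10.4}, {"grip": 0.35, "dx": 0, "dy": 0, "dz": 0, "ax": 0, "ay": 0, "az": 10.4}, {"grip": 0.35, "dx": 0, "dy": 0, "dz": 0, "ax": 0, "ay": 0, "az": 10.4}, {"grip": 0.35, "dx": 0, "dy": 0, "dz": 0, "ax": 0, "ay": 0, "az": 10.4}, {"grip": 0.35, "dx": 0, "dy": 0, "dz": 0, "ax": 0, "ay": 0, "az": 10.4}, {"grip": 0.35, "dx": 0, "dy": 0, "dz": 0, "ax": 0, "ay": 0, "az": 10.4}, {"grip": 0.35, "dx": 0, "dy": 0, "dz": 0, "ax": 0, "ay": 0, "az": 10.4}, {"grip": 0.35, "dx": 0, "dy": 0, "dz": 0, "ax": 0, "ay": 0, "az": 0}]'

```text
t: 34.6
eef_pos: [467.7, 248.3, 127.8]
tool_rot: [-2.219, -2.224, 0.0]
contact_force: [-0.3, 0.4, 0.7]
gripper_width: 55.3
grasp_force: 0.0
```

Call:
send_rows --targets '[{"grip": 0.35, "dx": 0, "dy": 0, "dz": 0, "ax": 0, "ay": 0, "az": 0}]'

```text
t: 34.72
eef_pos: [467.8, 248.3, 127.8]
tool_rot: [2.216, 2.227, 0.0]
contact_force: [-0.5, -0.4, 0.4]
gripper_width: 55.6
grasp_force: 0.0
```

```bash
python3 go.py 468 248.4 13.5 90; python3 - <<'E'
from meas import *
a=cv2.imread("pics/top0.png");a2=manip.get_image("top")[:,:,::-1].copy();cv2.imwrite("pics/t6.png",a2)
b=(275,215,310,250)
for i in(a,a2):
    h=cv2.cvtColor(up(i,*b),cv2.COLOR_BGR2HSV)
    for o in blobs(h[...,2]<60,b[0],b[1],amin=100): print(o[0].round(2),np.round(o[1:4],1),onz("top",[o[0]],72)[0].round(1))
E
```

```text
t 34.7 pos [467.8 248.3 127.8] yaw 90.29 tilt 0.0001 w 55.6 gf 0.0 F [-0.5 -0.4  0.4] d [1.000e-04 2.000e-04 1.143e-01] az 0.29
[291.   230.88] [ 16.9  16.1 214.8] [542.6  26.7  72. ]
[291.43 232.25] [ 15.6  16.  199.4] [539.9  25.9  72. ]
```

Call:
send_rows --targets '[{"grip": 0.35, "dx": 0, "dy": 0, "dz": 0.03, "ax": 0, "ay": 0, "az": 0.3}, {"grip": 0.35, "dx": 0, "dy": 0, "dz": 0.035, "ax": 0, "ay": 0, "az": 0}, {"grip": 0.35, "dx": 0, "dy": 0, "dz": 0.03, "ax": 0, "ay": 0, "az": 0}, {"grip": 0.35, "dx": 0, "dy": 0, "dz": 0.014, "ax": 0, "ay": 0, "az": 0}, {"grip": 0.35, "dx": 0, "dy": 0, "dz": 0.005, "ax": 0, "ay": 0, "az": 0}, {"grip": 0.35, "dx": 0, "dy": 0, "dz": 0, "ax": 0, "ay": 0, "az": 0}, {"grip": 0.35, "dx": 0, "dy": 0, "dz": 0, "ax": 0, "ay": 0, "az": 0}, {"grip": 0.35, "dx": 0, "dy": 0, "dz": 0, "ax": 0, "ay": 0, "az": 0}]'

```text
t: 35.78
eef_pos: [468.3, 248.5, 14.5]
tool_rot: [2.226, 2.216, 0.002]
contact_force: [-0.3, -0.8, -0.3]
gripper_width: 55.6
grasp_force: 0.0
```

Call:
send_rows --targets '[{"grip": 0.9, "dx": 0, "dy": 0, "dz": 0, "ax": 0, "ay": 0, "az": 0}, {"grip": 0.9, "dx": 0, "dy": 0, "dz": 0, "ax": 0, "ay": 0, "az": 0}, {"grip": 0.9, "dx": 0, "dy": 0, "dz": 0, "ax": 0, "ay": 0, "az": 0}, {"grip": 0.9, "dx": 0, "dy": 0, "dz": 0, "ax": 0, "ay": 0, "az": 0}]'

```text
t: 36.28
eef_pos: [468.0, 248.4, 14.2]
tool_rot: [2.226, 2.217, 0.001]
contact_force: [-1.4, -0.2, 5.9]
gripper_width: 33.6
grasp_force: 25.2
```

```bash
python3 go.py 583.7 -18.7 130 90
```

```text
t 36.3 pos [468.  248.4  14.2] yaw 89.75 tilt 0.0005 w 33.6 gf 25.2 F [-1.4 -0.2  5.9] d [-0.2666  0.1169 -0.1158] az -0.25
```

Call:
send_rows --targets '[{"grip": 0.9, "dx": 0, "dy": 0, "dz": -0.02, "ax": 0, "ay": 0, "az": 0}, {"grip": 0.9, "dx": 0, "dy": 0, "dz": -0.035, "ax": 0, "ay": 0, "az": 0}, {"grip": 0.9, "dx": 0, "dy": 0, "dz": -0.035, "ax": 0, "ay": 0, "az": 0}, {"grip": 0.9, "dx": 0, "dy": 0, "dz": -0.025, "ax": 0, "ay": 0, "az": 0}, {"grip": 0.9, "dx": -0.02, "dy": 0.008, "dz": 0, "ax": 0, "ay": 0, "az": 0}, {"grip": 0.9, "dx": -0.032, "dy": 0.014, "dz": 0, "ax": 0, "ay": 0, "az": 0}, {"grip": 0.9, "dx": -0.036, "dy": 0.016, "dz": 0, "ax": 0, "ay": 0, "az": 0}, {"grip": 0.9, "dx": -0.036, "dy": 0.016, "dz": 0, "ax": 0, "ay": 0, "az": 0}]'

```text
t: 37.28
eef_pos: [521.5, 123.0, 128.7]
tool_rot: [-2.226, -2.217, 0.0]
contact_force: [0.7, 0.8, -0.7]
gripper_width: 33.2
grasp_force: 25.1
```

Call:
send_rows --targets '[{"grip": 0.9, "dx": -0.036, "dy": 0.016, "dz": 0, "ax": 0, "ay": 0, "az": 0}, {"grip": 0.9, "dx": -0.036, "dy": 0.016, "dz": 0, "ax": 0, "ay": 0, "az": 0}, {"grip": 0.9, "dx": -0.036, "dy": 0.016, "dz": 0, "ax": 0, "ay": 0, "az": 0}, {"grip": 0.9, "dx": -0.023, "dy": 0.01, "dz": 0, "ax": 0, "ay": 0, "az": 0}, {"grip": 0.9, "dx": -0.0116, "dy": 0.0044, "dz": 0, "ax": 0, "ay": 0, "az": 0}, {"grip": 0.9, "dx": 0, "dy": 0, "dz": 0.03, "ax": 0, "ay": 0, "az": 0}, {"grip": 0.9, "dx": 0, "dy": 0, "dz": 0.035, "ax": 0, "ay": 0, "az": 0}, {"grip": 0.9, "dx": 0, "dy": 0, "dz": 0.03, "ax": 0, "ay": 0, "az": 0}]'

```text
t: 38.28
eef_pos: [582.4, -18.1, 32.6]
tool_rot: [-2.225, -2.217, 0.001]
contact_force: [0.4, -0.3, -0.4]
gripper_width: 33.9
grasp_force: 25.2
```

Call:
send_rows --targets '[{"grip": 0.9, "dx": 0, "dy": 0, "dz": 0.01, "ax": 0, "ay": 0, "az": 0}, {"grip": 0.9, "dx": 0, "dy": 0, "dz": 0, "ax": 0, "ay": 0, "az": 0}, {"grip": 0.9, "dx": 0, "dy": 0, "dz": 0, "ax": 0, "ay": 0, "az": 0}]'

```text
t: 38.65
eef_pos: [583.9, -18.8, 25.1]
tool_rot: [2.225, 2.216, 0.002]
contact_force: [0.7, -0.4, 0.1]
gripper_width: 33.9
grasp_force: 25.1
```

```bash
python3 go.py 583.4 -18.7 16.2 90
```

```text
t 38.6 pos [583.9 -18.8  25.1] yaw 89.77 tilt 0.0019 w 33.9 gf 25.1 F [ 0.7 -0.4  0.1] d [ 0.0001 -0.0006  0.0089] az -0.23
```

Call:
send_rows --targets '[{"grip": 0.9, "dx": 0, "dy": -0.0003, "dz": 0.005, "ax": 0, "ay": 0, "az": -0.2}, {"grip": 0.9, "dx": 0, "dy": 0, "dz": 0.003, "ax": 0, "ay": 0, "az": 0}, {"grip": 0.9, "dx": 0, "dy": 0, "dz": 0, "ax": 0, "ay": 0, "az": 0}, {"grip": 0.9, "dx": 0, "dy": 0, "dz": 0, "ax": 0, "ay": 0, "az": 0}, {"grip": 0.9, "dx": 0, "dy": 0, "dz": 0, "ax": 0, "ay": 0, "az": 0}]'

```text
t: 39.28
eef_pos: [583.0, -18.8, 16.2]
tool_rot: [2.222, 2.22, 0.001]
contact_force: [-1.8, 0.5, 5.2]
gripper_width: 33.7
grasp_force: 25.8
```

Call:
send_rows --targets '[{"grip": 0.35, "dx": 0, "dy": 0, "dz": 0, "ax": 0, "ay": 0, "az": 0}, {"grip": 0.35, "dx": 0, "dy": 0, "dz": 0, "ax": 0, "ay": 0, "az": 0}, {"grip": 0.35, "dx": 0, "dy": 0, "dz": 0, "ax": 0, "ay": 0, "az": 0}, {"grip": 0.35, "dx": 0, "dy": 0, "dz": -0.02, "ax": 0, "ay": 0, "az": 0}, {"grip": 0.35, "dx": 0, "dy": 0, "dz": -0.045, "ax": 0, "ay": 0, "az": 0}, {"grip": 0.35, "dx": 0, "dy": 0, "dz": -0.05, "ax": 0, "ay": 0, "az": 0}]'

```text
t: 40.02
eef_pos: [582.1, -18.7, 131.5]
tool_rot: [-2.221, -2.22, 0.001]
contact_force: [1.5, 0.2, 0.3]
gripper_width: 55.4
grasp_force: 0.0
```

```bash
python3 go.py 394.1 258.1 130 94
```

```text
t 40.0 pos [582.1 -18.7 131.5] yaw 89.95 tilt 0.0016 w 55.4 gf 0.0 F [1.5 0.2 0.3] d [ 0.2767 -0.1882  0.0018] az -4.05
```

Call:
send_rows --targets '[{"grip": 0.4, "dx": 0.0225, "dy": -0.016, "dz": 0, "ax": 0, "ay": 0, "az": 0}, {"grip": 0.4, "dx": 0.04, "dy": -0.027, "dz": 0, "ax": 0, "ay": 0, "az": 0}, {"grip": 0.4, "dx": 0.045, "dy": -0.031, "dz": 0, "ax": 0, "ay": 0, "az": 0}, {"grip": 0.4, "dx": 0.045, "dy": -0.031, "dz": 0, "ax": 0, "ay": 0, "az": 0}, {"grip": 0.4, "dx": 0.045, "dy": -0.031, "dz": 0, "ax": 0, "ay": 0, "az": 0}, {"grip": 0.4, "dx": 0.04, "dy": -0.027, "dz": 0, "ax": 0, "ay": 0, "az": 0}, {"grip": 0.4, "dx": 0.025, "dy": -0.0165, "dz": 0, "ax": 0, "ay": 0, "az": 0}, {"grip": 0.4, "dx": 0.0142, "dy": -0.0094, "dz": 0, "ax": 0, "ay": 0, "az": -4}]'

```text
t: 41.02
eef_pos: [393.2, 259.1, 130.8]
tool_rot: [2.138, 2.302, 0.0]
contact_force: [-0.7, -0.2, -0.0]
gripper_width: 51.0
grasp_force: 0.0
```

Call:
send_rows --targets '[{"grip": 0.4, "dx": 0, "dy": 0, "dz": 0, "ax": 0, "ay": 0, "az": 0}, {"grip": 0.4, "dx": 0, "dy": 0, "dz": 0, "ax": 0, "ay": 0, "az": 0}]'

```text
t: 41.28
eef_pos: [394.7, 257.4, 130.8]
tool_rot: [2.144, 2.296, 0.0]
contact_force: [-0.0, 0.6, 0.0]
gripper_width: 51.4
grasp_force: 0.0
```

```bash
python3 go.py 394.1 258.1 19.9 94; python3 - <<'E'
from meas import *
a=cv2.imread("pics/top0.png");a2=manip.get_image("top")[:,:,::-1].copy();cv2.imwrite("pics/t7.png",a2)
for b,z in(((275,215,310,250),72),((300,195,330,225),68)):
  for i in(a,a2):
    h=cv2.cvtColor(up(i,*b),cv2.COLOR_BGR2HSV)
    for o in blobs(h[...,2]<60,b[0],b[1],amin=60): print(o[0].round(2),np.round(o[1:4],1),onz("top",[o[0]],z)[0].round(1))
c=[cv2.resize(cv2.convertScaleAbs(i[180:260,240:350],alpha=1.8),None,fx=3.6,fy=3.6,interpolation=2) for i in(a,a2)]
cv2.imwrite("pics/t7c.png",np.hstack(c))
E
```

```text
t 41.3 pos [394.7 257.4 130.8] yaw 93.91 tilt 0.0004 w 51.4 gf 0.0 F [-0.   0.6  0. ] d [ 0.0007 -0.0006  0.1109] az -0.09
[291.   230.88] [ 16.9  16.1 214.8] [542.6  26.7  72. ]
[291.42 232.25] [ 15.8  16.  203. ] [539.9  25.9  72. ]
[314.81 209.56] [11.2 10.5 92.6] [582.8 -19.5  68. ]
[314.87 209.23] [10.5 10.8 88.2] [583.5 -19.6  68. ]
```

View pics/t7c.png

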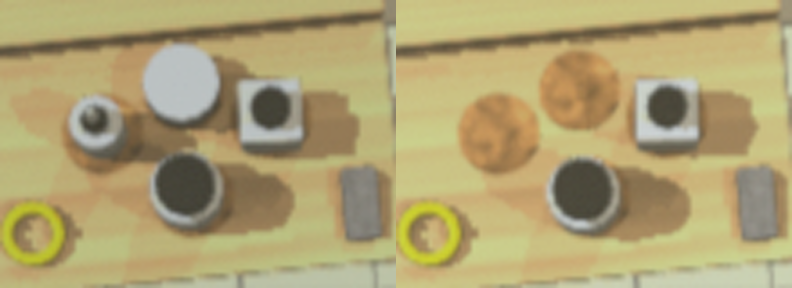

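The before/after crops show the square bottle back within 1 mm, cap at (667,105) against (271,105). The stout is about 2.7 mm too near, cap at (582,188) against (186,184), and I'll correct that after the slim bottle.

Call:
send_rows --targets '[{"grip": 0.4, "dx": 0, "dy": 0, "dz": 0.03, "ax": 0, "ay": 0, "az": 0}, {"grip": 0.4, "dx": 0, "dy": 0, "dz": 0.035, "ax": 0, "ay": 0, "az": 0}, {"grip": 0.4, "dx": 0, "dy": 0, "dz": 0.03, "ax": 0, "ay": 0, "az": 0}, {"grip": 0.4, "dx": 0, "dy": 0, "dz": 0.012, "ax": 0, "ay": 0, "az": 0}, {"grip": 0.4, "dx": 0, "dy": 0, "dz": 0.004, "ax": 0, "ay": 0, "az": 0}, {"grip": 0.4, "dx": 0, "dy": 0, "dz": 0, "ax": 0, "ay": 0, "az": 0}, {"grip": 0.4, "dx": 0, "dy": 0, "dz": 0, "ax": 0, "ay": 0, "az": 0}]'

```text
t: 42.2
eef_pos: [394.8, 258.3, 20.6]
tool_rot: [2.143, 2.296, 0.002]
contact_force: [-0.3, -0.9, 0.5]
gripper_width: 51.2
grasp_force: 0.0
```

Call:
send_rows --targets '[{"grip": 0.9, "dx": 0, "dy": 0, "dz": 0, "ax": 0, "ay": 0, "az": 0}, {"grip": 0.9, "dx": 0, "dy": 0, "dz": 0, "ax": 0, "ay": 0, "az": 0}, {"grip": 0.9, "dx": 0, "dy": 0, "dz": 0, "ax": 0, "ay": 0, "az": 0}, {"grip": 0.9, "dx": 0, "dy": 0, "dz": 0, "ax": 0, "ay": 0, "az": 0}]'

```text
t: 42.7
eef_pos: [394.5, 258.3, 20.4]
tool_rot: [2.143, 2.297, 0.001]
contact_force: [-0.3, -0.4, 4.9]
gripper_width: 28.5
grasp_force: 24.3
```

```bash
python3 go.py 578.6 74.2 130 94
```

```text
t 42.7 pos [394.5 258.3  20.4] yaw 93.96 tilt 0.0011 w 28.5 gf 24.3 F [-0.3 -0.4  4.9] d [-0.1963  0.1711 -0.1095] az -0.04
```

Call:
send_rows --targets '[{"grip": 0.9, "dx": 0, "dy": 0, "dz": -0.02, "ax": 0, "ay": 0, "az": 0}, {"grip": 0.9, "dx": 0, "dy": 0, "dz": -0.035, "ax": 0, "ay": 0, "az": 0}, {"grip": 0.9, "dx": 0, "dy": 0, "dz": -0.035, "ax": 0, "ay": 0, "az": 0}, {"grip": 0.9, "dx": 0, "dy": 0, "dz": -0.025, "ax": 0, "ay": 0, "az": 0}, {"grip": 0.9, "dx": -0.015, "dy": 0.013, "dz": 0, "ax": 0, "ay": 0, "az": 0}, {"grip": 0.9, "dx": -0.025, "dy": 0.022, "dz": 0, "ax": 0, "ay": 0, "az": 0}, {"grip": 0.9, "dx": -0.03, "dy": 0.026, "dz": 0, "ax": 0, "ay": 0, "az": 0}, {"grip": 0.9, "dx": -0.03, "dy": 0.026, "dz": 0, "ax": 0, "ay": 0, "az": 0}]'

```text
t: 43.7
eef_pos: [488.5, 163.5, 135.1]
tool_rot: [2.143, 2.297, 0.001]
contact_force: [-0.0, 0.4, -0.7]
gripper_width: 28.5
grasp_force: 24.8
```

Call:
send_rows --targets '[{"grip": 0.9, "dx": -0.03, "dy": 0.026, "dz": 0, "ax": 0, "ay": 0, "az": 0}, {"grip": 0.9, "dx": -0.03, "dy": 0.026, "dz": 0, "ax": 0, "ay": 0, "az": 0}, {"grip": 0.9, "dx": -0.023, "dy": 0.02, "dz": 0, "ax": 0, "ay": 0, "az": 0}, {"grip": 0.9, "dx": -0.0133, "dy": 0.0121, "dz": 0, "ax": 0, "ay": 0, "az": 0}, {"grip": 0.9, "dx": 0, "dy": 0, "dz": 0.025, "ax": 0, "ay": 0, "az": 0}, {"grip": 0.9, "dx": 0, "dy": 0, "dz": 0.035, "ax": 0, "ay": 0, "az": 0}, {"grip": 0.9, "dx": 0, "dy": 0, "dz": 0.03, "ax": 0, "ay": 0, "az": 0}, {"grip": 0.9, "dx": 0, "dy": 0, "dz": 0.012, "ax": 0, "ay": 0, "az": 0}]'

```text
t: 44.7
eef_pos: [576.8, 74.4, 31.3]
tool_rot: [-2.141, -2.296, 0.003]
contact_force: [0.5, 0.5, 0.7]
gripper_width: 28.6
grasp_force: 24.8
```

Call:
send_rows --targets '[{"grip": 0.9, "dx": 0, "dy": 0, "dz": 0, "ax": 0, "ay": 0, "az": 0}, {"grip": 0.9, "dx": 0, "dy": 0, "dz": 0, "ax": 0, "ay": 0, "az": 0}, {"grip": 0.9, "dx": 0, "dy": 0, "dz": 0, "ax": 0, "ay": 0, "az": 0}]'

```text
t: 45.08
eef_pos: [579.1, 74.1, 33.9]
tool_rot: [2.142, 2.296, 0.002]
contact_force: [-0.2, 1.0, 0.1]
gripper_width: 28.3
grasp_force: 24.8
```

```bash
python3 go.py 578.6 74.5 22.4 94
```

```text
t 45.1 pos [579.1  74.1  33.9] yaw 93.96 tilt 0.0018 w 28.3 gf 24.8 F [-0.2  1.   0.1] d [ 0.0005 -0.0005  0.0115] az -0.04
```

Call:
send_rows --targets '[{"grip": 0.9, "dx": 0, "dy": 0, "dz": 0.005, "ax": 0, "ay": 0, "az": 0}, {"grip": 0.9, "dx": 0, "dy": 0, "dz": 0.004, "ax": 0, "ay": 0, "az": 0}, {"grip": 0.9, "dx": 0, "dy": 0, "dz": 0.002, "ax": 0, "ay": 0, "az": 0}, {"grip": 0.9, "dx": 0, "dy": 0, "dz": 0, "ax": 0, "ay": 0, "az": 0}, {"grip": 0.9, "dx": 0, "dy": 0, "dz": 0, "ax": 0, "ay": 0, "az": 0}]'

```text
t: 45.7
eef_pos: [578.1, 74.0, 22.4]
tool_rot: [-2.143, -2.297, 0.0]
contact_force: [-2.8, -0.7, 10.1]
gripper_width: 28.5
grasp_force: 25.7
```

```bash
python3 go.py 578.6 74.5 22.4 94
```

```text
t 45.7 pos [578.1  74.   22.4] yaw 93.96 tilt 0.0001 w 28.5 gf 25.7 F [-2.8 -0.7 10.1] d [0.0005 0.0005 0.    ] az -0.04
```

Call:
send_rows --targets '[{"grip": 0.4, "dx": 0, "dy": 0, "dz": 0, "ax": 0, "ay": 0, "az": 0}, {"grip": 0.4, "dx": 0, "dy": 0, "dz": 0, "ax": 0, "ay": 0, "az": 0}, {"grip": 0.4, "dx": 0, "dy": 0, "dz": 0, "ax": 0, "ay": 0, "az": 0}, {"grip": 0.4, "dx": 0, "dy": 0, "dz": -0.02, "ax": 0, "ay": 0, "az": 0}, {"grip": 0.4, "dx": 0, "dy": 0, "dz": -0.04, "ax": 0, "ay": 0, "az": 0}, {"grip": 0.4, "dx": 0, "dy": 0, "dz": -0.05, "ax": 0, "ay": 0, "az": 0}, {"grip": 0.4, "dx": 0.03, "dy": -0.03, "dz": 0, "ax": 0, "ay": 0, "az": 0}, {"grip": 0.4, "dx": 0.03, "dy": -0.03, "dz": 0, "ax": 0, "ay": 0, "az": 0}]'

```text
t: 46.7
eef_pos: [514.0, 130.2, 132.3]
tool_rot: [2.144, 2.295, 0.002]
contact_force: [0.1, -0.0, -0.3]
gripper_width: 51.1
grasp_force: 0.0
```

Call:
send_rows --targets '[{"grip": 0.4, "dx": 0.04, "dy": -0.04, "dz": 0, "ax": 0, "ay": 0, "az": 0}, {"grip": 0.4, "dx": 0.04, "dy": -0.04, "dz": 0, "ax": 0, "ay": 0, "az": 0}, {"grip": 0.4, "dx": 0.03, "dy": -0.03, "dz": 0, "ax": 0, "ay": 0, "az": 0}]'

```text
t: 47.08
eef_pos: [395.1, 232.9, 131.8]
tool_rot: [-2.143, -2.297, 0.0]
contact_force: [0.8, -0.1, 0.5]
gripper_width: 51.3
grasp_force: 0.0
```

```bash
cat > chk.py <<'E'
import sys
from meas import *
a=cv2.imread("pics/top0.png");a2=manip.get_image("top")[:,:,::-1].copy();cv2.imwrite(f"pics/{sys.argv[1]}.png",a2)
for b,z,A in(((275,215,310,250),72,100),((300,195,330,225),68,60),((255,203,277,222),70,12)):
  for i in(a,a2):
    h=cv2.cvtColor(up(i,*b),cv2.COLOR_BGR2HSV)
    for o in blobs(h[...,2]<60,b[0],b[1],amin=A): print(o[0].round(2),np.round(o[1:4],1),onz("top",[o[0]],z)[0].round(1))
b=(255,203,277,222)
for i in(a,a2):
    h=cv2.cvtColor(up(i,*b),cv2.COLOR_BGR2HSV)
    for o in blobs((h[...,1]<45)&(h[...,2]>85),b[0],b[1],amin=40): print("slim w",o[0].round(2),np.round(o[1:4],1),onz("top",[o[0]],58)[0].round(1))
c=[cv2.resize(cv2.convertScaleAbs(i[180:260,240:350],alpha=1.8),None,fx=3.6,fy=3.6,interpolation=2) for i in(a,a2)]
cv2.imwrite(f"pics/{sys.argv[1]}c.png",np.hstack(c))
E
python3 chk.py t8; python3 go.py 540 25.9 130 184
```

```text
[291.   230.88] [ 16.9  16.1 214.8] [542.6  26.7  72. ]
[291.39 232.25] [ 15.7  16.  201.7] [539.9  26.   72. ]
[314.81 209.56] [11.2 10.5 92.6] [582.8 -19.5  68. ]
[314.85 209.23] [10.4 10.7 87.1] [583.5 -19.5  68. ]
[272.38 218.25] [ 6.4  8.1 21.3] [567.8  61.6  70. ]
[266.18 213.45] [ 6.4  7.3 31.3] [577.3  73.3  70. ]
[266.36 213.24] [ 5.7  6.7 23.7] [577.7  72.9  70. ]
slim w [265.74 213.21] [ 13.6  14.4 155.6] [579.5  74.9  58. ]
slim w [266.12 213.  ] [ 14.4  14.1 161.8] [579.9  74.2  58. ]
t 47.1 pos [391.4 234.8 131.6] yaw 94.08 tilt 0.0035 w 51.3 gf 0.0 F [-4.5  1.5 -0.6] d [-0.2189  0.1333  0.0009] az -89.92
```

View pics/t8c.png

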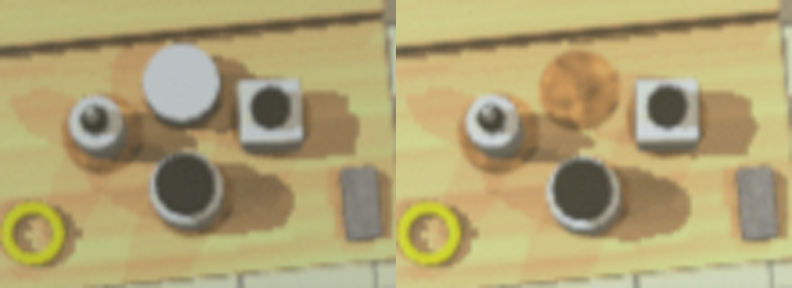

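The slim and square bottles are back within 1 mm. The stout cap at (582,188) is still about 2.7 mm too near, so I re-grasp it and correct.

Call:
send_rows --targets '[{"grip": 0.3, "dx": -0.025, "dy": 0.015, "dz": 0, "ax": 0, "ay": 0, "az": 0}, {"grip": 0.3, "dx": -0.043, "dy": 0.026, "dz": 0, "ax": 0, "ay": 0, "az": 0}, {"grip": 0.3, "dx": -0.043, "dy": 0.026, "dz": 0, "ax": 0, "ay": 0, "az": 0}, {"grip": 0.3, "dx": -0.043, "dy": 0.026, "dz": 0, "ax": 0, "ay": 0, "az": 0}, {"grip": 0.3, "dx": -0.038, "dy": 0.024, "dz": 0, "ax": 0, "ay": 0, "az": 0}, {"grip": 0.3, "dx": -0.025, "dy": 0.016, "dz": 0, "ax": 0, "ay": 0, "az": 0}, {"grip": 0.3, "dx": 0, "dy": 0, "dz": 0, "ax": 0, "ay": 0, "az": -10}, {"grip": 0.3, "dx": 0, "dy": 0, "dz": 0, "ax": 0, "ay": 0, "az": -10}]'

```text
t: 48.12
eef_pos: [544.7, 24.0, 131.5]
tool_rot: [-1.706, -2.638, 0.0]
contact_force: [0.2, -0.2, 0.7]
gripper_width: 59.8
grasp_force: 0.0
```

Call:
send_rows --targets '[{"grip": 0.3, "dx": 0, "dy": 0, "dz": 0, "ax": 0, "ay": 0, "az": -10}, {"grip": 0.3, "dx": 0, "dy": 0, "dz": 0, "ax": 0, "ay": 0, "az": -10}, {"grip": 0.3, "dx": 0, "dy": 0, "dz": 0, "ax": 0, "ay": 0, "az": -10}, {"grip": 0.3, "dx": 0, "dy": 0, "dz": 0, "ax": 0, "ay": 0, "az": -10}, {"grip": 0.3, "dx": 0, "dy": 0, "dz": 0, "ax": 0, "ay": 0, "az": -10}, {"grip": 0.3, "dx": 0, "dy": 0, "dz": 0, "ax": 0, "ay": 0, "az": -10}, {"grip": 0.3, "dx": 0, "dy": 0, "dz": 0, "ax": 0, "ay": 0, "az": -9.7}, {"grip": 0.3, "dx": 0, "dy": 0, "dz": 0, "ax": 0, "ay": 0, "az": 0}]'

```text
t: 49.12
eef_pos: [544.6, 24.5, 131.7]
tool_rot: [0.098, -3.14, -0.0]
contact_force: [0.4, -0.4, -0.2]
gripper_width: 59.8
grasp_force: 0.0
```

```bash
python3 go.py 541.5 26.7 16.5 183.65
```

```text
t 49.1 pos [544.6  24.5 131.7] yaw -176.41 tilt 0.0001 w 59.8 gf 0.0 F [ 0.4 -0.4 -0.2] d [0.0029 0.0024 0.1152] az -360.06
```

Call:
send_rows --targets '[{"grip": 0.3, "dx": 0.0029, "dy": 0.0022, "dz": 0.02, "ax": 0, "ay": 0, "az": 0}, {"grip": 0.3, "dx": 0, "dy": 0, "dz": 0.03, "ax": 0, "ay": 0, "az": 0}, {"grip": 0.3, "dx": 0, "dy": 0, "dz": 0.03, "ax": 0, "ay": 0, "az": 0}, {"grip": 0.3, "dx": 0, "dy": 0, "dz": 0.02, "ax": 0, "ay": 0, "az": 0}, {"grip": 0.3, "dx": 0, "dy": 0, "dz": 0.01, "ax": 0, "ay": 0, "az": 0}, {"grip": 0.3, "dx": 0, "dy": 0, "dz": 0.005, "ax": 0, "ay": 0, "az": 0}, {"grip": 0.3, "dx": 0, "dy": 0, "dz": 0, "ax": 0, "ay": 0, "az": 0}, {"grip": 0.3, "dx": 0, "dy": 0, "dz": 0, "ax": 0, "ay": 0, "az": 0}]'

```text
t: 50.12
eef_pos: [542.1, 26.5, 17.5]
tool_rot: [-0.099, 3.139, -0.0]
contact_force: [0.5, 0.1, -0.3]
gripper_width: 59.6
grasp_force: 0.0
```

Call:
send_rows --targets '[{"grip": 0.3, "dx": 0, "dy": 0, "dz": 0, "ax": 0, "ay": 0, "az": 0}, {"grip": 0.9, "dx": 0, "dy": 0, "dz": 0, "ax": 0, "ay": 0, "az": 0}, {"grip": 0.9, "dx": 0, "dy": 0, "dz": 0, "ax": 0, "ay": 0, "az": 0}, {"grip": 0.9, "dx": 0, "dy": 0, "dz": 0, "ax": 0, "ay": 0, "az": 0}, {"grip": 0.9, "dx": 0, "dy": 0, "dz": 0, "ax": 0, "ay": 0, "az": 0}]'

```text
t: 50.75
eef_pos: [541.8, 26.6, 17.2]
tool_rot: [-0.1, 3.14, -0.0]
contact_force: [-0.9, -0.7, 6.3]
gripper_width: 39.2
grasp_force: 24.9
```

Call:
send_rows --targets '[{"grip": 0.9, "dx": 0, "dy": 0, "dz": -0.004, "ax": 0, "ay": 0, "az": 0}, {"grip": 0.9, "dx": 0, "dy": 0, "dz": -0.004, "ax": 0, "ay": 0, "az": 0}, {"grip": 0.9, "dx": -0.0027, "dy": 0, "dz": 0, "ax": 0, "ay": 0, "az": 0}, {"grip": 0.9, "dx": 0, "dy": 0, "dz": 0, "ax": 0, "ay": 0, "az": 0}, {"grip": 0.9, "dx": 0, "dy": 0, "dz": 0, "ax": 0, "ay": 0, "az": 0}, {"grip": 0.9, "dx": 0, "dy": 0, "dz": 0, "ax": 0, "ay": 0, "az": 0}]'

```text
t: 51.5
eef_pos: [544.1, 26.8, 24.7]
tool_rot: [0.1, -3.14, -0.0]
contact_force: [0.2, -0.1, -1.2]
gripper_width: 39.3
grasp_force: 25.3
```

```bash
python3 go.py 544.2 26.7 16.5 183.65
```

```text
t 51.5 pos [544.1  26.8  24.7] yaw -176.34 tilt 0.0003 w 39.3 gf 25.3 F [ 0.2 -0.1 -1.2] d [-0.0001 -0.0001  0.0082] az -359.99
```

Call:
send_rows --targets '[{"grip": 0.9, "dx": -0.0004, "dy": 0, "dz": 0.004, "ax": 0, "ay": 0, "az": 0}, {"grip": 0.9, "dx": 0, "dy": 0, "dz": 0.0035, "ax": 0, "ay": 0, "az": 0}, {"grip": 0.9, "dx": 0, "dy": 0, "dz": 0, "ax": 0, "ay": 0, "az": 0}, {"grip": 0.9, "dx": 0, "dy": 0, "dz": 0, "ax": 0, "ay": 0, "az": 0}, {"grip": 0.3, "dx": 0, "dy": 0, "dz": 0, "ax": 0, "ay": 0, "az": 0}, {"grip": 0.3, "dx": 0, "dy": 0, "dz": 0, "ax": 0, "ay": 0, "az": 0}, {"grip": 0.3, "dx": 0, "dy": 0, "dz": 0, "ax": 0, "ay": 0, "az": 0}, {"grip": 0.3, "dx": 0, "dy": 0, "dz": -0.02, "ax": 0, "ay": 0, "az": 0}]'

```text
t: 52.5
eef_pos: [543.4, 26.9, 36.4]
tool_rot: [0.1, -3.137, -0.001]
contact_force: [0.1, 0.1, 0.1]
gripper_width: 60.0
grasp_force: 0.0
```

Call:
send_rows --targets '[{"grip": 0.3, "dx": 0, "dy": 0, "dz": -0.04, "ax": 0, "ay": 0, "az": 0}, {"grip": 0.3, "dx": 0, "dy": 0, "dz": -0.05, "ax": 0, "ay": 0, "az": 0}, {"grip": 0.3, "dx": 0.02, "dy": 0.03, "dz": -0.02, "ax": 0, "ay": 0, "az": 0}, {"grip": 0.3, "dx": 0.03, "dy": 0.04, "dz": 0, "ax": 0, "ay": 0, "az": 0}, {"grip": 0.3, "dx": 0.03, "dy": 0.04, "dz": 0, "ax": 0, "ay": 0, "az": 0}, {"grip": 0.3, "dx": 0.03, "dy": 0.04, "dz": 0, "ax": 0, "ay": 0, "az": 0}, {"grip": 0.3, "dx": 0.02, "dy": 0.03, "dz": 0, "ax": 0, "ay": 0, "az": 0}, {"grip": 0.3, "dx": 0, "dy": 0, "dz": 0, "ax": 0, "ay": 0, "az": 0}]'

```text
t: 53.5
eef_pos: [402.0, 199.5, 147.4]
tool_rot: [0.105, -3.14, -0.0]
contact_force: [0.3, -0.3, 0.1]
gripper_width: 60.0
grasp_force: 0.0
```

```bash
python3 chk.py t9; python3 -c "
from h import *
a=cv2.imread('pics/t9.png');cv2.imwrite('pics/t9f.png',cv2.convertScaleAbs(a[140:360,140:480],alpha=1.6))"
```

```text
[291.   230.88] [ 16.9  16.1 214.8] [542.6  26.7  72. ]
[291.51 230.77] [ 15.7  16.3 201.2] [542.8  25.7  72. ]
[314.81 209.56] [11.2 10.5 92.6] [582.8 -19.5  68. ]
[315.   209.31] [10.8 10.1 85.9] [583.3 -19.8  68. ]
[272.38 218.25] [ 6.4  8.1 21.3] [567.8  61.6  70. ]
[266.18 213.45] [ 6.4  7.3 31.3] [577.3  73.3  70. ]
[266.38 213.23] [ 5.6  6.6 22.5] [577.7  72.9  70. ]
slim w [265.74 213.21] [ 13.6  14.4 155.6] [579.5  74.9  58. ]
slim w [266.19 213.06] [ 14.5  14.2 162.7] [579.8  74.1  58. ]
```

View pics/t9f.png

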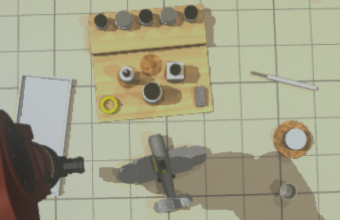

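All three bottles are standing within about 1 mm of their starting spots: stout at (152,92), slim at (127,74) and square at (175,70). The jar is on the coaster at (295,139), the tray is empty, the model is in place, and the arm is clear of everything.

```bash
python3 -c "
from rig import manip;print(manip.finish_job())"
```

```text
the job is handed in; nothing more can be done
None
```

The job is handed in at about 54 s of the 136 s: the jar measured centred on the cork coaster within about 0.3 mm, and all three bottles are back upright within about 1 mm of their starting spots, the stout one after a 2.7 mm correction.

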